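# Set a flask up on the banding wheel for lining

## Task

Get the narrow-necked clay flask ready for lining: take it from the ware board and set it down gently, upright and centred on the small banding wheel under the wooden hand-rest bridge, so that its foot overhangs nowhere and it will run true. Once it stands there by itself, slide the pointer gauge in until its point just meets the flask's wall, or stops a few millimetres short of it, without pushing the flask off centre. Do not disturb the other pots, jars and bottles on the bench.

Things in the scene. Friction and masses are not known exactly. Their poses are not given: they have to be found in the camera images.
- flask_mid (a point): The flask: a bare clay bottle 142 mm tall, about 0.4 kg, upright on the ware board (a plank, top 20 mm over the table) with two plain tumblers, in any of the three places. Round body 92 mm in diameter, straight round neck 44 mm in diameter from 98 to 134 mm above the foot (shoulder below it), lip 50 mm in diameter on top. This point: on its axis half-way up, 71 mm above its foot; z up.
- flask: The same flask; origin at the centre of its foot (underside), which is 86 mm across; z up along its axis. The body's wall is straight from 6 to 66 mm up, the shoulder narrows from 66 to 95 mm.
- wheel_top (a point): Centre of the top of the banding wheel's flat steel head: a grooved disc 116 mm in diameter, 85 mm over the table, on a cast foot screwed to the station's base board; it turns freely, that does not matter. The frame is the station's: z up, x level, pointing from the robot's side to the bridge's side (the station stands turned by up to 0.25 rad), y to the left.
- bridge_mid (a point): Middle of the underside of the hand-rest bridge, a fixed board 84 mm deep (station's x), 310 long (y), 24 thick, 285 mm over the table. Its near edge is 16 mm beyond the wheel's axis, so a gripper pointing straight down does not fit; one tilted 25 to 45 degrees, leaning back to the robot, does. Two posts, 40 by 24 mm, stand 58 mm beyond the wheel's axis, 128 mm to either side.
- gauge (a joint): Slide of the pointer gauge, m: 0 fully back, grows as it moves in, straight towards the wheel's axis; up to 0.085. Stiff (about 4 N), stays where it is left. A carriage on a steel rail on the base board, on the robot's side of the wheel and to the right. The tip is 110 mm less this value from the wheel's axis: it meets the wall of an exactly centred flask at 0.064.
- gauge_tip (a point): Tip of the gauge's pointer, a level steel rod 7 mm thick with a blunt point aimed at the wheel's axis, 120 mm over the table (against the flask's straight wall when that stands on the wheel), 50 mm ahead of the gauge's post.
- gauge_knob (a point): Middle of the gauge's round upright wooden knob, 22 mm in diameter, 36 mm high, on the carriage's 18 mm square post, 162 mm over the table; to be pinched from above or pushed. It slides along the level line from here to the wheel's axis. The pointer rod passes 42 mm below this point, sticking out 50 mm ahead and 40 mm behind.
- tumbler_a: Plain unglazed tumbler, 72 mm in diameter, 92 mm high, on the ware board; bystander. Origin at the centre of its underside.
- tumbler_b: The same kind of tumbler, also on the ware board; bystander.
- mug: Pale clay mug, 80 mm in diameter, 85 mm high, with a handle; bystander on the table. Origin at the centre of its underside.
- bowl: Black bowl, 124 mm in diameter, 55 mm high; bystander. Origin at the centre of its underside.
- stain_jar: White jar with a black cap, 60 mm in diameter, 85 mm high; bystander. Origin at the centre of its underside.
- stain_bottle: White bottle, 48 mm in diameter, 125 mm high; bystander. Origin at the centre of its underside.
Not all that is in view belongs to the job. Leave any purple look-alike of the flask alone.

How it is judged:
By the outcome, as a careful person would: the job done as asked, in the order asked, and still so for the second after the job is handed in, with the robot touching nothing.
It also fails if it takes over 56 s, if anything falls off the work surface, if the arm or the gripper's body presses on something with over 40 N, if the wrist force passes 120 N, or if a joint passes its speed limit or range.

## Robot

A 7-joint arm with a two-finger parallel gripper is mounted at the origin on the work surface. World frame = base frame: x ahead of the robot, y to its left, z up, the work surface at z = 0. Lengths are in m, angles in rad, forces in N, time in s.
With the tool pointing down it reaches from about 0.4 to 0.875 m from the base axis. Payload 4.4 kg.
Tool frame: the origin (TCP) lies midway between the tips of the shut fingers; the grasp point (between the pads) lies 19 mm behind it; z points along the fingers, y is the direction in which the jaws open and shut (so a half turn about z gives the same grasp; the last joint's range is limited). The gripper opens to 85 mm and grips with 20 to 120 N. Pads are 22 mm wide; open, the fingers measure 114 mm over their backs; the gripper's body (76 mm by 85 mm) begins 54 mm behind the grasp point. The pads swing forward as they close: fully open they stand 13 mm farther back than shut.
Start: joints at [-1.366, 0.628, 0.038, 1.517, -0.027, 0.996, -0.02], TCP at [0.174, 0.626, 0.207] pointing down, gripper open.
Joint ranges: [-3.06, 3.06], [-0.37, 2.12], [-1.25, 1.32], [0.18, 2.47], [-1.1, 4.24], [0.23, 1.98], [-2.94, 2.94]. Speed limits (rad/s): [2.57, 2.57, 3.14, 3.14, 3.14, 3.14, 3.14].

## Interface

Orientations are given as a rotation vector (axis times angle).
In Python, from rig import r gives the robot as it stands.
- The arm moves only by the shell command python3 -m creep 'ROWS' [FORCE]. ROWS is JSON, a list of rows, each an object of numbers: "tx", "ty", "tz": the shift along the tool's x, y, z in mm; "turn": the turn about the tool's z in degrees; "claw": the finger opening in mm, from 0 to 85.4. A call has 1 to 20 rows; each row is the pose to reach, as a shift and turn from the pose commanded when the call began, along the tool's axes at that moment; what a row does not reach only later rows make up. A row lasts 1/8 s, in which the tool goes at most 62.5 mm and 10.7 degrees, less where a joint would pass 70% of its speed; a pose out of reach is approached as far as the arm can. A call with a gripper value outside its range is refused whole. The fingers move at their own pace and stop on an object; FORCE is the grip in N (left out, the last holds). Time passes only in rows, so rows that repeat a pose let the fingers close. It gives the time, the measured TCP pose, the force and the opening at its end, in the units of the state.
- r.read_state(): the state, without advancing time (a new reading comes with each control period).
- r.capture(name): name is "scene" or "top" or "wrist"; returns the picture (420x560x3 uint8, red, green, blue); there is no depth.
- r.camera_info(name): a dict with "fx", "fy", "cx", "cy" (pixels), "origin" and "attitude" of the camera in the world. Camera axes: x right, y up, looking along -z (the intrinsics and any distortion apply to the point x, -y, -z); pixel columns grow to the right and rows downward; lengths in m; the calibration is good to about 2 mm. The wrist camera is an equidistant fisheye: a pixel r from the principal point sees the ray r / f radians off the axis. A picture is of the moment at which its call begins: read the wrist's pose just before it. camera_info takes no time and is no camera call; for the wrist camera it gives the pose at the moment of the call.
- r.finish_job(): hands the job in, once; it reports no verdict.
The state is a dict: "time": time; "joint_positions": joint angles; "joint_vel": joint speeds; "effort": joint torques, N m; "tcp_pos": TCP position; "eef_rot": TCP orientation; "ft_force": force on the tool from outside, world axes, zero at the start; "wrist_torque": the same for the moment, N m; "opening": finger opening in m.
Only numpy, scipy, OpenCV 4.12 (cv2) and the standard library are available. Lean on these libraries where they do the work, as an engineer would, in place of code of your own. Each camera call takes 0.05 s, during which the arm holds its last target. There are 200 camera calls.

## Working session

There is one attempt and no reset: what is moved stays moved. The work goes in short steps, Python scripts to look and compute and a shell command to move; the robot and the scene stay as the last step left them, time stands still between calls to the robot, and variables do not carry over. Pictures are saved under pics/ and viewed, about 8 in all and at most 12, crops included, and the job is handed in when it is done.

```bash
mkdir -p pics; ls
python3 - <<'E'
from rig import r
import cv2
s=r.read_state();print({k:s[k] for k in('time','tcp_pos','eef_rot','opening','ft_force')})
for n in('scene','top'):
    print(n,r.camera_info(n)); cv2.imwrite(f'pics/{n}0.png',cv2.cvtColor(r.capture(n),cv2.COLOR_RGB2BGR))
print(r.camera_info('wrist'))
E
```

```text
pics
{'time': 0.0, 'tcp_pos': array([0.17368283, 0.62566353, 0.20618127]), 'eef_rot': array([-4.24106406e-01, -3.11261900e+00,  3.01713383e-03]), 'opening': 0.08528713460477065, 'ft_force': array([-0.33979483,  0.61576369,  0.70166388])}
scene {'fx': 518.8221231671004, 'fy': 518.8221231671004, 'cx': 284.5178963669716, 'cy': 197.9353346647998, 'origin': array([ 1.15060682, -0.65141106,  1.51297459]), 'attitude': array([0.57106316, 0.24925734, 0.85237756])}
top {'fx': 496.94457920272976, 'fy': 496.94457920272976, 'cx': 274.407570484496, 'cy': 212.27094626445873, 'origin': array([ 0.2946142 , -0.02127051,  1.56271086]), 'attitude': array([ 0.0978429 , -0.10479412, -1.54000232])}
{'fx': 325.19226210127806, 'fy': 325.19226210127806, 'cx': 279.2550387377605, 'cy': 208.27250520729007, 'origin': array([0.0931638 , 0.64822722, 0.37199842]), 'attitude': array([-0.2775873 , -0.20901326,  1.28825781])}
```

View pics/scene0.png

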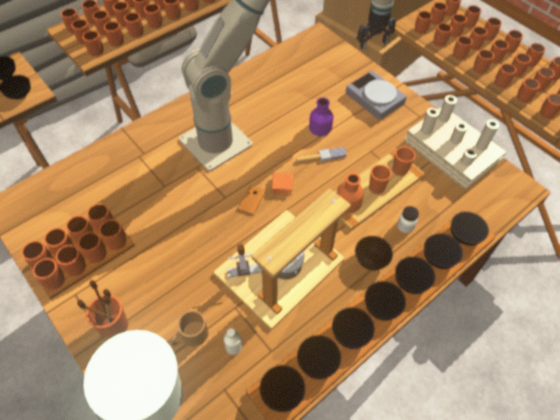

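View pics/top0.png

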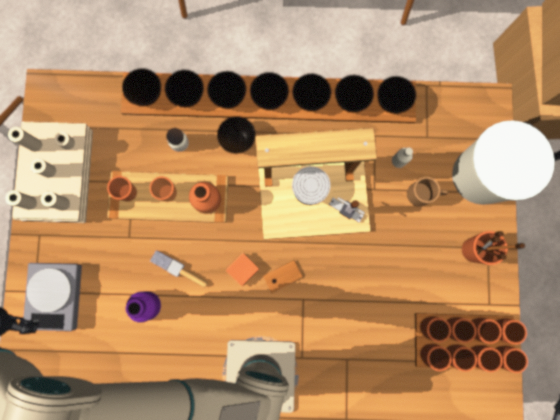

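The scene view shows the flask at (352,190), the station with its wheel at about (290,268) and the gauge at (240,265). In the top view the flask's lip is at about (202,192), the wheel at (312,186) and the knob near (354,203). The flask stands at the end of the ware board nearest the station.

```bash
cat > h.py <<'E'
from rig import r
import numpy as np, cv2
from scipy.spatial.transform import Rotation as R
def ray(n,u,v,ci=None):
    c=ci or r.camera_info(n); x=(u-c['cx'])/c['fx']; y=(v-c['cy'])/c['fy']
    if n=='wrist':
        t=np.hypot(x,y); k=np.sin(t)/max(t,1e-9); d=np.array([x*k,-y*k,-np.cos(t)])
    else: d=np.array([x,-y,-1.])
    d=R.from_rotvec(c['attitude']).apply(d); return np.array(c['origin']),d/np.linalg.norm(d)
def plane(n,u,v,z,ci=None):
    o,d=ray(n,u,v,ci); return o+d*(z-o[2])/d[2]
def tri(*rays):
    A=[np.eye(3)-np.outer(d,d) for o,d in rays]
    p=np.linalg.solve(sum(A),sum(a@o for a,(o,d) in zip(A,rays)))
    return p,[np.linalg.norm(a@(p-o)) for a,(o,d) in zip(A,rays)]
def proj(n,p,ci=None):
    c=ci or r.camera_info(n); q=R.from_rotvec(c['attitude']).inv().apply(np.asarray(p)-c['origin']); x,y,z=q[0],-q[1],-q[2]
    if n=='wrist':
        h=np.hypot(x,y); t=np.arctan2(h,z); s=t/max(h,1e-9); return c['cx']+c['fx']*x*s, c['cy']+c['fy']*y*s
    return c['cx']+c['fx']*x/z, c['cy']+c['fy']*y/z
def shot(n,f):
    ci=r.camera_info(n); im=cv2.cvtColor(r.capture(n),cv2.COLOR_RGB2BGR); cv2.imwrite('pics/'+f,im); return im,ci
E
python3 - <<'E'
import cv2,numpy as np
t=cv2.imread('pics/top0.png');s=cv2.imread('pics/scene0.png')
c=lambda im,x,y,w,h,k:cv2.resize(im[y:y+h,x:x+w],None,fx=k,fy=k,interpolation=cv2.INTER_CUBIC)
a=np.hstack([c(t,250,120,130,100,3),c(t,175,160,66,50,6)[:300,:400]])
b=np.hstack([c(s,210,190,130,100,3),c(s,325,165,66,50,6)[:300,:400]])
cv2.imwrite('pics/c1.png',np.vstack([a,b])[:600,:800]);print(a.shape)
E
```

```text
(300, 786, 3)
```

View pics/c1.png

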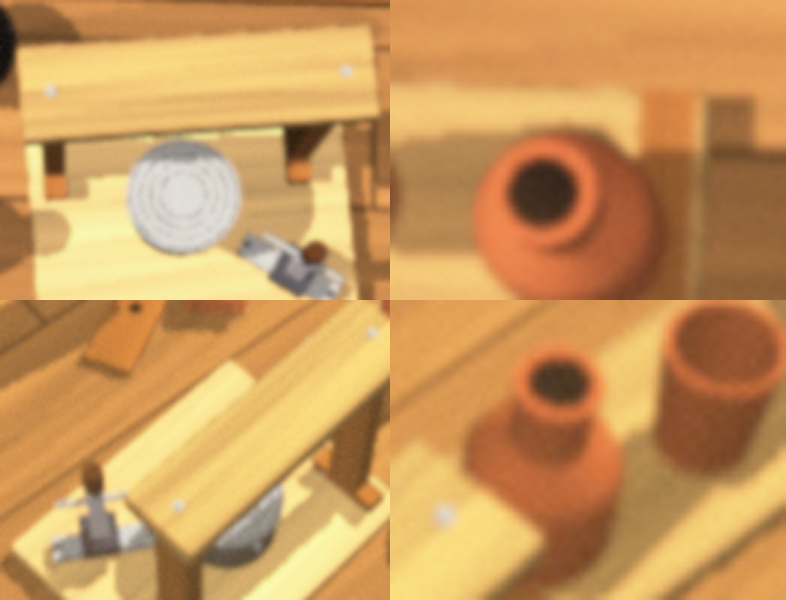

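The crops show the flask's mouth (top ~(201,192), scene ~(353,179)), the wheel's disc in the top view centred at ~(311,186), two bridge screws in both views, and the knob.

Run:
```python
from h import *
t=cv2.imread('pics/top0.png');s=cv2.imread('pics/scene0.png')
def dark(im,x,y,w):
    g=im[y-w:y+w,x-w:x+w,2]; n,l,st,c=cv2.connectedComponentsWithStats((g<120).astype('uint8'))
    i=1+np.argmin([np.hypot(*(c[k]-w))+ (99 if st[k][4]<8 else 0) for k in range(1,n)]); return c[i]+[x-w,y-w],st[i][4]
a,na=dark(t,201,192,9);b,nb=dark(s,353,179,9);print(a,na,b,nb)
p,e=tri(ray('top',*a),ray('scene',*b));print('mouth',p,e)
# wheel: grey mask
hsv=cv2.cvtColor(t,cv2.COLOR_BGR2HSV)
m=((hsv[...,1]<60)&(hsv[...,2]>90)).astype('uint8');m[:163]=0;m[216:]=0;m[:,:285]=0;m[:,335:]=0
m=cv2.morphologyEx(m,cv2.MORPH_OPEN,np.ones((3,3),np.uint8))
c=max(cv2.findContours(m,0,1)[0],key=cv2.contourArea);el=cv2.fitEllipse(cv2.convexHull(c));print(el)
print('wheel',plane('top',*el[0],.085),'rad',[plane('top',el[0][0]+q,el[0][1],.085)[1]-plane('top',*el[0],.085)[1] for q in(-19.3,19.3)])
s1,e1=tri(ray('top',266.7,150.3),ray('scene',270,258.3)); s2,e2=tri(ray('top',365.7,143.7),ray('scene',334,201))
s1b,_=tri(ray('top',266.7,150.3),ray('scene',334,201)); s2b,_=tri(ray('top',365.7,143.7),ray('scene',270,258.3))
print('screws',s1b,s2b); d=s1b-s2b; print('station yaw',np.arctan2(-d[0],d[1]))
k,ek=tri(ray('top',354.7,203.5),ray('scene',240.7,247.3));print('knob',k,ek)
tool=R.from_rotvec(r.read_state()['eef_rot']).as_matrix();print(tool)
```

```text
[200.01162791 191.55813953] 86 [352.88372093 178.34883721] 43
mouth [0.53022739 0.18830547 0.15819089] [np.float64(0.0016472903814783411), np.float64(0.001647290381478286)]
((310.5164489746094, 185.2013397216797), (37.293643951416016, 37.9985237121582), 80.97898864746094)
wheel [ 0.57275216 -0.13188348  0.085     ] rad [np.float64(0.05830478613933031), np.float64(-0.05833363319800583)]
screws [ 6.20049286e-01 -2.75469134e-04  3.03852467e-01] [ 0.64617133 -0.25597989  0.30445429]
station yaw 0.1018040378567442
knob [ 0.50743995 -0.25304184  0.16776074] [np.float64(0.001069282702395523), np.float64(0.001069282702395622)]
[[-9.63545822e-01  2.67543035e-01 -4.17703370e-04]
 [ 2.67543359e-01  9.63544453e-01 -1.62432232e-03]
 [-3.21003583e-05 -1.67686275e-03 -9.99998594e-01]]
```

```bash
cat >> h.py <<'E'
YAW=0.1018; SX=np.array([np.cos(YAW),np.sin(YAW),0]); SY=np.array([-np.sin(YAW),np.cos(YAW),0])
def go(p,yaw=None):
    "tool shifts (mm) to world point p; turn (deg) so that tool y has the heading SY rotated by yaw"
    s=r.read_state(); M=R.from_rotvec(s['eef_rot']).as_matrix()
    d=M.T@(np.asarray(p)-s['tcp_pos'])*1000
    y=M[:,1]; t=-np.degrees(np.arctan2(y@SX*-1,y@SY)) # heading of tool y from SY
    print('shift',d.round(1),'turn to jaws along SY: %.1f'%(-(-t) if False else -(YAW-np.arctan2(-y[0],y[1]))*180/np.pi),'t',s['time'],'F',np.round(s['ft_force'],1),'tcp',np.round(s['tcp_pos'],4),'open',round(s['opening'],4))
E
python3 -c "
from h import *
go([.530,.188,.27])"
```

```text
shift [-460.4 -326.6  -63.1] turn to jaws along SY: -21.4 t 0.1 F [-0.5  0.6  0.4] tcp [0.1737 0.6257 0.2063] open 0.0853
```

```bash
python3 -m creep '[{"tz":-30,"tx":-10,"ty":-7},{"tz":-63,"tx":-40,"ty":-28},{"tz":-63,"tx":-85,"ty":-60,"turn":-2},{"tz":-63,"tx":-130,"ty":-92,"turn":-4},{"tz":-63,"tx":-175,"ty":-124,"turn":-7},{"tz":-63,"tx":-220,"ty":-156,"turn":-10},{"tz":-63,"tx":-265,"ty":-188,"turn":-13},{"tz":-63,"tx":-310,"ty":-220,"turn":-15},{"tz":-63,"tx":-355,"ty":-252,"turn":-17},{"tz":-63,"tx":-395,"ty":-280,"turn":-19},{"tz":-63,"tx":-430,"ty":-305,"turn":-20},{"tz":-63,"tx":-450,"ty":-319,"turn":-21},{"tz":-63,"tx":-460,"ty":-327,"turn":-21.4},{"tz":-63,"tx":-460,"ty":-327,"turn":-21.4},{"tz":-63,"tx":-460,"ty":-327,"turn":-21.4}]'
python3 - <<'E'
from h import *
go([.530,.188,.117])
im,ci=shot('wrist','w1.png'); print(proj('wrist',[.530,.188,.162],ci), proj('wrist',[.5728,-.1319,.085],ci)); np.save('w1.npy',ci,allow_pickle=True)
E
```

```text
shift [-460.4 -326.3   89.9] turn to jaws along SY: -21.4 t 0.1 F [-0.5  0.6  0.4] tcp [0.1737 0.6257 0.2063] open 0.0853
(np.float64(91.94292113800236), np.float64(465.89801596114813)) (np.float64(24.739286528096954), np.float64(430.6724130721526))$[0]: bad value
```

View pics/w1.png

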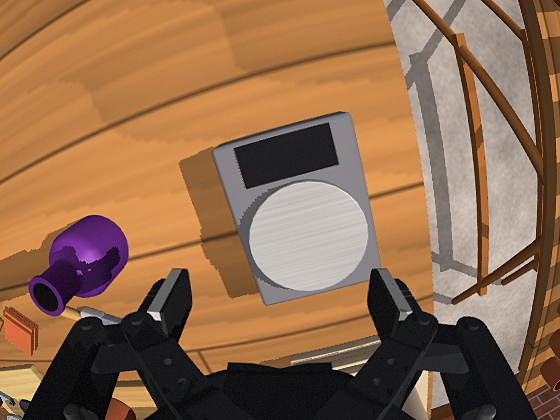

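The move was refused, so the wrist view still shows the start position: a scale at (300,220) and the purple look-alike at (85,260). Each row apparently needs every key, so I'll retry with all of them.

```bash
python3 -m creep '[{"tx":-10,"ty":-7,"tz":-30,"turn":0,"claw":85},{"tx":-40,"ty":-28,"tz":-63,"turn":0,"claw":85},{"tx":-85,"ty":-60,"tz":-63,"turn":-2,"claw":85},{"tx":-130,"ty":-92,"tz":-63,"turn":-4,"claw":85},{"tx":-175,"ty":-124,"tz":-63,"turn":-7,"claw":85},{"tx":-220,"ty":-156,"tz":-63,"turn":-10,"claw":85},{"tx":-265,"ty":-188,"tz":-63,"turn":-13,"claw":85},{"tx":-310,"ty":-220,"tz":-63,"turn":-15,"claw":85},{"tx":-355,"ty":-252,"tz":-63,"turn":-17,"claw":85},{"tx":-395,"ty":-280,"tz":-63,"turn":-19,"claw":85},{"tx":-430,"ty":-305,"tz":-63,"turn":-20,"claw":85},{"tx":-450,"ty":-319,"tz":-63,"turn":-21,"claw":85},{"tx":-460,"ty":-327,"tz":-63,"turn":-21.4,"claw":85},{"tx":-460,"ty":-327,"tz":-63,"turn":-21.4,"claw":85},{"tx":-460,"ty":-327,"tz":-63,"turn":-21.4,"claw":85}]' 30
python3 - <<'E'
from h import *
go([.530,.188,.117])
E
```

```text
time: 2.02
tcp_pos: [0.5287, 0.1897, 0.27]
eef_rot: [0.164, -3.136, -0.001]
ft_force: [-0.3, -0.6, 0.2]
opening: 0.0852
shift [ -1.3  -1.9 153. ] turn to jaws along SY: 0.2 t 2.025 F [-0.3 -0.6  0.2] tcp [0.5287 0.1897 0.27  ] open 0.0852
```

Run:
```python
from h import *
im,ci=shot('wrist','w2.png'); print(proj('wrist',[.530,.188,.162],ci), proj('wrist',[.5728,-.1319,.085],ci)); np.save('w2.npy',ci,allow_pickle=True)
```

```text
(np.float64(276.45206888051734), np.float64(200.62796441039208)) (np.float64(41.40698482711434), np.float64(191.92067151151494))
```

View pics/w2.png

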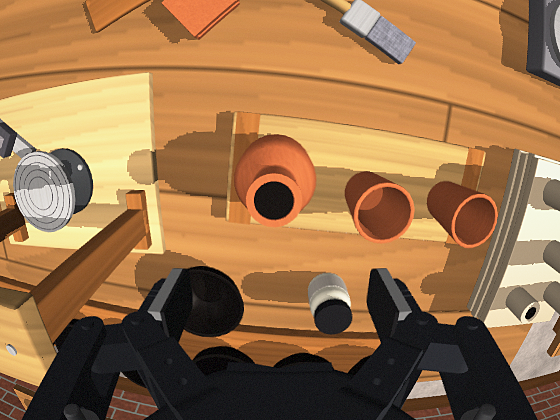

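The wrist view shows the flask's mouth at about (273,201), close to the predicted (276,201). The wheel is at (47,190), and the tumblers are clear to the right.

Run:
```python
from h import *
ci=np.load('w2.npy',allow_pickle=True).item(); im=cv2.imread('pics/w2.png')
m=np.zeros(im.shape[:2],'uint8'); m[170:230,240:305]=(im[170:230,240:305,2]<70)
n,l,st,c=cv2.connectedComponentsWithStats(m); i=1+np.argmax(st[1:,4]); print(c[i],st[i])
w=ray('wrist',*c[i],ci); T=ray('top',200.01,191.56); S=ray('scene',352.88,178.35)
for k in((w,T),(w,S),(w,T,S)): print(*tri(*k))
g=cv2.cvtColor(im,cv2.COLOR_BGR2HSV)
m=np.zeros(im.shape[:2],'uint8'); q=(g[...,1]<50)&(g[...,2]>110); m[140:236,10:80]=q[140:236,10:80]
m=cv2.morphologyEx(m,cv2.MORPH_OPEN,np.ones((3,3),np.uint8)); cc=max(cv2.findContours(m,0,1)[0],key=cv2.contourArea); e=cv2.fitEllipse(cv2.convexHull(cc)); print(e)
print(plane('wrist',*e[0],.085,ci), tri(ray('wrist',*e[0],ci),ray('top',310.5,185.2)))
```

```text
[273.40463918 200.03436426] [ 254  182   40   38 1164]
[0.52759308 0.18625113 0.17293688] [np.float64(0.0016234081596995687), np.float64(0.001623408159699674)]
[0.53033118 0.18538482 0.16029445] [np.float64(0.0001098100037670382), np.float64(0.00010981000376700062)]
[0.53043183 0.18684869 0.15998151] [np.float64(0.0015453950792512167), np.float64(0.0025447554022868146), np.float64(0.0010737015207557719)]
((40.29052734375, 185.58316040039062), (59.48037338256836, 98.15031433105469), 155.22848510742188)
[ 0.5638642  -0.13284831  0.085     ] (array([ 0.56830372, -0.13253371,  0.08523307]), [np.float64(0.004400022545993547), np.float64(0.004400022545993144)])
```

```bash
python3 -m creep '[{"tx":-1,"ty":-4,"tz":30,"turn":0,"claw":85},{"tx":-1,"ty":-4,"tz":70,"turn":0,"claw":85},{"tx":-1,"ty":-4,"tz":110,"turn":0,"claw":85},{"tx":-1,"ty":-4,"tz":135,"turn":0,"claw":85},{"tx":-1,"ty":-4,"tz":148,"turn":0,"claw":85},{"tx":-1,"ty":-4,"tz":153,"turn":0,"claw":85},{"tx":-1,"ty":-4,"tz":153,"turn":0,"claw":85},{"tx":-1,"ty":-4,"tz":153,"turn":0,"claw":60},{"tx":-1,"ty":-4,"tz":153,"turn":0,"claw":52},{"tx":-1,"ty":-4,"tz":153,"turn":0,"claw":46},{"tx":-1,"ty":-4,"tz":153,"turn":0,"claw":35},{"tx":-1,"ty":-4,"tz":153,"turn":0,"claw":35},{"tx":-1,"ty":-4,"tz":153,"turn":0,"claw":35},{"tx":-1,"ty":-4,"tz":153,"turn":0,"claw":35},{"tx":-1,"ty":-4,"tz":153,"turn":0,"claw":35}]' 30
```

```text
time: 3.95
tcp_pos: [0.5315, 0.1848, 0.118]
eef_rot: [-0.161, 3.136, 0.001]
ft_force: [-0.2, 0.5, 5.6]
opening: 0.0479
```

```bash
python3 -m creep '[{"tx":0,"ty":0,"tz":0,"turn":0,"claw":35},{"tx":0,"ty":0,"tz":0,"turn":0,"claw":35},{"tx":0,"ty":0,"tz":0,"turn":0,"claw":35},{"tx":0,"ty":0,"tz":0,"turn":0,"claw":35}]' 40
python3 - <<'E'
from h import *
im,ci=shot('wrist','w3.png'); cv2.imwrite('pics/w3c.png',cv2.resize(im[120:420,130:430],None,fx=2,fy=2)); go([.53,.186,.118])
E
```

```text
time: 4.45
tcp_pos: [0.5315, 0.1848, 0.1181]
eef_rot: [-0.162, 3.136, 0.001]
ft_force: [-1.9, 1.5, 6.3]
opening: 0.0475
shift [1.4 1.3 0.1] turn to jaws along SY: 0.1 t 4.5 F [-1.3 -0.3  5.8] tcp [0.5315 0.1848 0.1181] open 0.048
```

View pics/w3c.png

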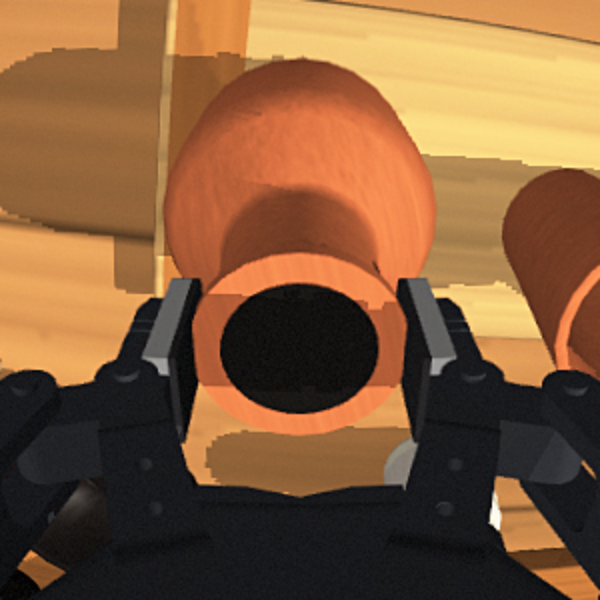

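The pads have stopped at 48 mm with about 6 N pushing up, so the fingertips are probably wedged on the shoulder below the neck. I'll open, raise 8 mm and close again.

```bash
python3 -m creep '[{"tx":0,"ty":0,"tz":0,"turn":0,"claw":60},{"tx":0,"ty":0,"tz":0,"turn":0,"claw":60},{"tx":1,"ty":1,"tz":-8,"turn":0,"claw":60},{"tx":1,"ty":1,"tz":-8,"turn":0,"claw":50},{"tx":1,"ty":1,"tz":-8,"turn":0,"claw":38},{"tx":1,"ty":1,"tz":-8,"turn":0,"claw":38},{"tx":1,"ty":1,"tz":-8,"turn":0,"claw":38},{"tx":1,"ty":1,"tz":-8,"turn":0,"claw":38},{"tx":1,"ty":1,"tz":-8,"turn":0,"claw":38}]' 40
```

```text
time: 5.62
tcp_pos: [0.5304, 0.1851, 0.1263]
eef_rot: [-0.161, 3.136, 0.0]
ft_force: [-1.3, -0.6, 8.9]
opening: 0.0474
```

```bash
python3 -m creep '[{"tx":0,"ty":0,"tz":0,"turn":0,"claw":62},{"tx":0,"ty":0,"tz":0,"turn":0,"claw":62},{"tx":0,"ty":0,"tz":8,"turn":0,"claw":62},{"tx":0,"ty":0,"tz":12,"turn":0,"claw":62},{"tx":0,"ty":0,"tz":12,"turn":0,"claw":62},{"tx":0,"ty":0,"tz":12,"turn":0,"claw":52}]' 40;  python3 -m creep '[{"tx":0,"ty":0,"tz":0,"turn":0,"claw":38},{"tx":0,"ty":0,"tz":0,"turn":0,"claw":38},{"tx":0,"ty":0,"tz":0,"turn":0,"claw":38},{"tx":0,"ty":0,"tz":0,"turn":0,"claw":38}]' 40
```

```text
time: 6.38
tcp_pos: [0.5299, 0.1852, 0.113]
eef_rot: [0.161, -3.137, 0.0]
ft_force: [0.3, 1.0, 0.6]
opening: 0.0521
time: 6.88
tcp_pos: [0.53, 0.1852, 0.1135]
eef_rot: [-0.161, 3.137, 0.0]
ft_force: [-0.4, -0.8, 5.3]
opening: 0.0475
```

```bash
python3 -m creep '[{"tx":0,"ty":0,"tz":-5,"turn":0,"claw":38},{"tx":0,"ty":0,"tz":-20,"turn":0,"claw":38},{"tx":0,"ty":0,"tz":-45,"turn":0,"claw":38},{"tx":0,"ty":0,"tz":-75,"turn":0,"claw":38},{"tx":0,"ty":0,"tz":-95,"turn":0,"claw":38},{"tx":0,"ty":0,"tz":-105,"turn":0,"claw":38},{"tx":0,"ty":0,"tz":-105,"turn":0,"claw":38},{"tx":0,"ty":0,"tz":-105,"turn":0,"claw":38}]' 45
python3 - <<'E'
from h import *
W=np.array([.5728,-.1319,0]); go(W-.036*SX+[0,0,.218])
t,_=shot('top','t2.png'); s,_=shot('scene','s2.png'); w,ci=shot('wrist','w4.png')
a=lambda im,n,p,h:(lambda u:cv2.resize(im[max(0,int(u[1])-h):int(u[1])+h,max(0,int(u[0])-h):int(u[0])+h],(400,400),interpolation=2))(proj(n,p))
P=[.53,.186,.2]
cv2.imwrite('pics/c2.png',np.hstack([a(s,'scene',P,40),cv2.resize(w[100:400,130:430],(400,400))]))
E
```

```text
time: 7.88
tcp_pos: [0.5292, 0.1849, 0.2172]
eef_rot: [0.161, -3.136, 0.001]
ft_force: [0.4, -0.5, -3.7]
opening: 0.0477
shift [  25.1 -319.6   -0.6] turn to jaws along SY: 0.1 t 7.875 F [ 0.4 -0.5 -3.7] tcp [0.5292 0.1849 0.2172] open 0.0477
```

View pics/c2.png

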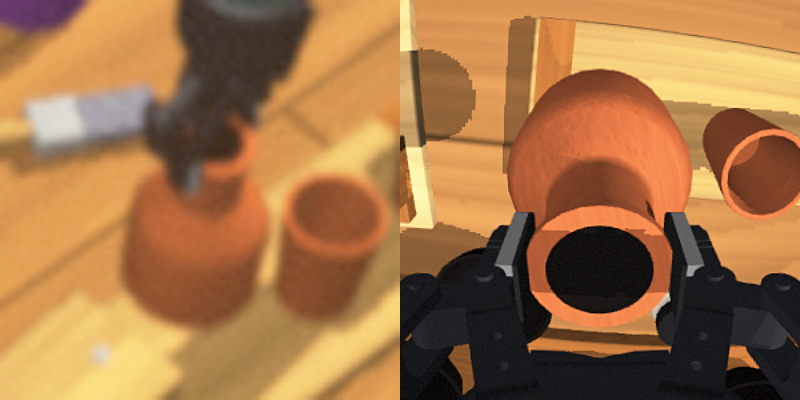

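The scene crop shows the flask upright in the gripper and clear of the board, with the tumbler undisturbed. The force of -3.7 N matches its weight. The wrist crop shows the neck between the pads.

Tilting isn't possible with these moves. I'll set it down about 36 mm short of centre, clear of the bridge, then push it gently to centre with the back of a finger, low on the wall. I'll stop part way to look at the wheel again.

```bash
python3 -m creep '[{"tx":5,"ty":-8,"tz":-2,"turn":0,"claw":38},{"tx":12,"ty":-30,"tz":-2,"turn":0,"claw":38},{"tx":20,"ty":-60,"tz":-2,"turn":0,"claw":38},{"tx":27,"ty":-95,"tz":-2,"turn":0,"claw":38},{"tx":30,"ty":-130,"tz":-2,"turn":0,"claw":38},{"tx":30,"ty":-160,"tz":-2,"turn":0,"claw":38},{"tx":30,"ty":-180,"tz":-2,"turn":0,"claw":38},{"tx":30,"ty":-190,"tz":-2,"turn":0,"claw":38},{"tx":30,"ty":-190,"tz":-2,"turn":0,"claw":38},{"tx":30,"ty":-190,"tz":-2,"turn":0,"claw":38}]' 45
python3 - <<'E'
from h import *
go([.5728,-.1319,.1])
w,ci=shot('wrist','w5.png'); np.save('w5.npy',ci,allow_pickle=True)
u=proj('wrist',[.5728,-.1319,.085],ci); print(u); x,y=map(int,u)
cv2.imwrite('pics/c3.png',np.hstack([w,]))
E
```

```text
time: 9.28
tcp_pos: [0.5193, -0.0059, 0.2201]
eef_rot: [0.163, -3.137, -0.001]
ft_force: [-0.8, 0.6, -4.2]
opening: 0.0478
shift [ -40.2 -131.   120. ] turn to jaws along SY: 0.1 t 9.275 F [-0.8  0.6 -4.2] tcp [ 0.5193 -0.0059  0.2201] open 0.0478
(np.float64(154.09613046509384), np.float64(228.83778487116143))
```

View pics/c3.png

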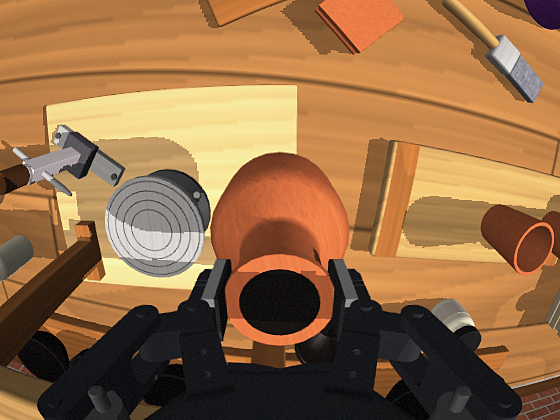

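The wrist view shows the wheel's top centred at about (157,226), against a predicted (154,229). The gauge's rod runs from (15,150) to its tip at about (72,194), with the knob at (10,180). The flask hangs straight.

Run:
```python
from h import *
from scipy.optimize import least_squares
ci=np.load('w5.npy',allow_pickle=True).item(); im=cv2.imread('pics/w5.png'); g=cv2.cvtColor(im,cv2.COLOR_BGR2HSV)
m=np.zeros(im.shape[:2],'uint8'); q=(g[...,1]<45)&(g[...,2]>95); m[165:285,98:204]=q[165:285,98:204]
m=cv2.morphologyEx(m,cv2.MORPH_OPEN,np.ones((5,5),np.uint8)); c=max(cv2.findContours(m,0,1)[0],key=cv2.contourArea)
h=cv2.convexHull(c)[:,0]; h=h[h[:,0]<202]; print(cv2.boundingRect(h))
P=np.array([plane('wrist',*p,.085,ci) for p in h])[:,:2]
f=least_squares(lambda x:np.hypot(*(P-x[:2]).T)-x[2],[.57,-.13,.058],loss='soft_l1',f_scale=.001);print('circle',f.x,np.abs(f.fun).max())
u=proj('wrist',[f.x[0],f.x[1],.085],ci);print(u,tri(ray('wrist',*u,ci),ray('top',310.5,185.2)))
t=plane('wrist',72,194,.12,ci)[:2];b=plane('wrist',15,150,.12,ci)[:2]
for C in(f.x[:2],np.array([.5728,-.1319])): print('tip',t,'dist',np.hypot(*(t-C)),'rodlen',np.hypot(*(t-b)),'dirs',np.degrees(np.arctan2(*(C-t)[::-1])),np.degrees(np.arctan2(*(t-b)[::-1])))
```

```text
(105, 182, 95, 95)
circle [ 0.57687561 -0.13647778  0.05502263] 0.003948600945022085
(np.float64(150.29784677984472), np.float64(231.89598664417673)) (array([ 0.57012352, -0.13071375,  0.09930398]), [np.float64(7.83705657080211e-05), np.float64(7.837056570797761e-05)])
tip [ 0.53119213 -0.20914569] dist 0.0858347583836717 rodlen 0.0893625644681529 dirs 57.84402501262426 62.00072523658541
tip [ 0.53119213 -0.20914569] dist 0.08773887967565824 rodlen 0.0893625644681529 dirs 61.69117044858233 62.00072523658541
```

```bash
cat >> h.py <<'E'
from scipy.optimize import least_squares
def circ(n,im,ci,C,z,R0,lo=.85,hi=1.15,keep=lambda a:True):
    im=cv2.GaussianBlur(im,(3,3),0).astype('float32'); rr=np.linspace(R0*lo,R0*hi,41); P=[]
    for a in np.radians(np.arange(0,360,5)):
        if not keep(a): continue
        q=np.array([proj(n,[C[0]+k*np.cos(a),C[1]+k*np.sin(a),z],ci) for k in rr],'float32')
        v=cv2.remap(im,q[:,:1],q[:,1:],1)[:,0]; g=np.linalg.norm(v[4:]-v[:-4],axis=1); k=rr[2+g.argmax()]
        P.append([C[0]+k*np.cos(a),C[1]+k*np.sin(a)])
    P=np.array(P); f=least_squares(lambda x:np.hypot(*(P-x[:2]).T)-x[2],[*C,R0],loss='soft_l1',f_scale=.0007)
    return f.x,np.median(np.abs(f.fun))
E
python3 - <<'E'
from h import *
ci=np.load('w5.npy',allow_pickle=True).item()
C=[.5728,-.1319]
for i in range(3):
    x,e=circ('wrist',cv2.imread('pics/w5.png'),ci,C,.085,.058); print('wrist',x,e); C=x[:2]
C=[.5728,-.1319]
for i in range(2):
    x,e=circ('top',cv2.imread('pics/top0.png'),r.camera_info('top'),C,.085,.058); print('top',x,e); C=x[:2]
E
```

```text
wrist [ 0.57357515 -0.13521509  0.05777977] 0.0007396245942525234
wrist [ 0.57379018 -0.1353588   0.05762379] 0.0005638956724207562
wrist [ 0.57383615 -0.13527055  0.05765559] 0.0005341444124656383
top [ 0.57332112 -0.1315381   0.05895847] 0.0015671423760657659
top [ 0.57274178 -0.13168092  0.05887697] 0.0016374646808637386
```

Run:
```python
from h import *
ci=np.load('w5.npy',allow_pickle=True).item(); im=cv2.imread('pics/w5.png')
m=np.zeros(im.shape[:2],'uint8'); m[262:340,235:325]=im[262:340,235:325,2]<60
n,l,st,c=cv2.connectedComponentsWithStats(m); i=1+np.argmax(st[1:,4]); print(c[i],st[i])
tcp=np.array([.5193,-.0059]); p=plane('wrist',*c[i],.2665,ci); d=p[:2]-tcp; print('mouth',p,'station offs from tcp',d@SX[:2]*1e3,d@SY[:2]*1e3)
go(np.array([.5738,-.1350,.185])-.036*SX)
```

```text
[279.28702807 301.82284608] [ 239  270   81   65 4132]
mouth [ 0.51936305 -0.00541842  0.2665    ] station offs from tcp 0.11166348670286129 0.47268262683478424
shift [  -4.7 -134.2   35. ] turn to jaws along SY: 0.1 t 9.325 F [-0.1  0.1 -4.4] tcp [ 0.5194 -0.0057  0.2201] open 0.0474
```

```bash
python3 -m creep '[{"tx":0,"ty":-10,"tz":0,"turn":0,"claw":38},{"tx":0,"ty":-35,"tz":0,"turn":0,"claw":38},{"tx":0,"ty":-65,"tz":0,"turn":0,"claw":38},{"tx":-2,"ty":-95,"tz":0,"turn":0,"claw":38},{"tx":-4,"ty":-120,"tz":0,"turn":0,"claw":38},{"tx":-5,"ty":-132,"tz":0,"turn":0,"claw":38},{"tx":-5,"ty":-134,"tz":6,"turn":0,"claw":38},{"tx":-5,"ty":-134,"tz":18,"turn":0,"claw":38},{"tx":-5,"ty":-134,"tz":28,"turn":0,"claw":38},{"tx":-5,"ty":-134,"tz":35,"turn":0,"claw":38},{"tx":-5,"ty":-134,"tz":37,"turn":0,"claw":38},{"tx":-5,"ty":-134,"tz":37,"turn":0,"claw":38}]' 45
python3 - <<'E'
from h import *
go(np.array([.5738,-.1350,.1785])-.036*SX)
E
```

```text
time: 10.82
tcp_pos: [0.5383, -0.1396, 0.1831]
eef_rot: [-0.161, 3.137, 0.0]
ft_force: [0.1, -0.4, -3.5]
opening: 0.0475
shift [0.3 0.9 4.6] turn to jaws along SY: 0.1 t 10.825 F [ 0.1 -0.4 -3.5] tcp [ 0.5383 -0.1396  0.1831] open 0.0475
```

```bash
python3 -m creep '[{"tx":0,"ty":1,"tz":1,"turn":0,"claw":38},{"tx":0,"ty":1,"tz":2,"turn":0,"claw":38},{"tx":0,"ty":1,"tz":3,"turn":0,"claw":38},{"tx":0,"ty":1,"tz":3.5,"turn":0,"claw":38},{"tx":0,"ty":1,"tz":3.5,"turn":0,"claw":38}]' 45
```

```text
time: 11.45
tcp_pos: [0.5381, -0.1387, 0.1796]
eef_rot: [0.161, -3.137, -0.0]
ft_force: [0.6, 0.2, -4.5]
opening: 0.0474
```

```bash
python3 -m creep '[{"tx":0,"ty":0,"tz":0.5,"turn":0,"claw":38},{"tx":0,"ty":0,"tz":1,"turn":0,"claw":38},{"tx":0,"ty":0,"tz":1,"turn":0,"claw":38}]'
```

```text
time: 11.82
tcp_pos: [0.5382, -0.1386, 0.1787]
eef_rot: [-0.161, 3.137, -0.0]
ft_force: [-0.1, -0.1, -2.7]
opening: 0.0471
```

```bash
python3 -m creep '[{"tx":0,"ty":0,"tz":0.7,"turn":0,"claw":38},{"tx":0,"ty":0,"tz":0.7,"turn":0,"claw":38}]'; python3 -m creep '[{"tx":0,"ty":0,"tz":0.3,"turn":0,"claw":52},{"tx":0,"ty":0,"tz":0.3,"turn":0,"claw":60},{"tx":0,"ty":0,"tz":0.3,"turn":0,"claw":75},{"tx":0,"ty":0,"tz":0.3,"turn":0,"claw":75},{"tx":0,"ty":0,"tz":-4,"turn":0,"claw":75},{"tx":0,"ty":0,"tz":-20,"turn":0,"claw":75},{"tx":0,"ty":0,"tz":-40,"turn":0,"claw":75},{"tx":5,"ty":0,"tz":-60,"turn":0,"claw":75},{"tx":20,"ty":0,"tz":-80,"turn":0,"claw":75},{"tx":50,"ty":0,"tz":-90,"turn":0,"claw":75},{"tx":80,"ty":0,"tz":-95,"turn":0,"claw":75},{"tx":100,"ty":0,"tz":-95,"turn":0,"claw":75},{"tx":100,"ty":0,"tz":-95,"turn":0,"claw":75}]'
python3 - <<'E'
from h import *
t,_=shot('top','t3.png'); s,_=shot('scene','s3.png'); w,ci=shot('wrist','w6.png'); np.save('w6.npy',ci,allow_pickle=True)
go([.538,-.139,.2])
print(proj('wrist',[.538,-.139,.227],ci))
cv2.imwrite('pics/c4.png',np.hstack([w[:,:],cv2.resize(np.vstack([t[130:230,260:380],s[210:310,210:330]]),(240,400))[:, :].copy() if False else cv2.resize(np.vstack([t[130:230,260:380],s[210:310,210:330]]),(240,420))]))
E
```

```text
time: 12.08
tcp_pos: [0.5384, -0.1386, 0.1786]
eef_rot: [-0.161, 3.137, -0.0]
ft_force: [-2.6, 1.1, 4.4]
opening: 0.048
time: 13.7
tcp_pos: [0.4381, -0.1493, 0.2742]
eef_rot: [-0.159, 3.136, -0.001]
ft_force: [0.6, 0.8, 0.5]
opening: 0.0755
shift [-98.3  -0.3  73.6] turn to jaws along SY: 0.1 t 13.85 F [-0.4  0.3  0.3] tcp [ 0.44   -0.1488  0.2735] open 0.0748
(np.float64(278.3860730502768), np.float64(333.1679784339484))
```

View pics/c4.png

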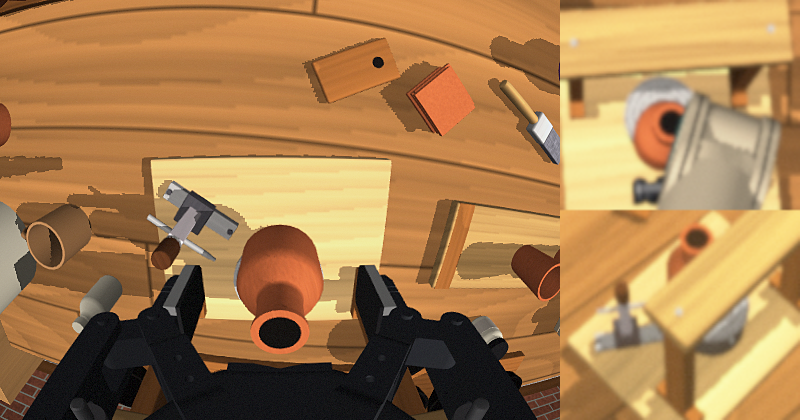

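The flask stands upright on the wheel, its mouth at (278,332) in the wrist view, visibly short of centre toward the robot. The gauge at (190,225) is untouched. Next I'll turn the jaws along the station's x to push with the back of the front finger.

```bash
cat >> h.py <<'E'
W=np.array([.5738,-.1350])
def st(p): d=np.asarray(p)[:2]-W; return np.round([d@SX[:2]*1e3,d@SY[:2]*1e3],1)
def mouth(im,ci,z=.225,b=(295,365,235,325)):
    m=np.zeros(im.shape[:2],'uint8'); y0,y1,x0,x1=b; m[y0:y1,x0:x1]=im[y0:y1,x0:x1,2]<60
    n,l,s,c=cv2.connectedComponentsWithStats(m); i=1+np.argmax(s[1:,4]); p=plane('wrist',*c[i],z,ci); print('mouth',c[i],s[i],p,'station',st(p)); return p
E
python3 - <<'E'
from h import *
ci=np.load('w6.npy',allow_pickle=True).item(); mouth(cv2.imread('pics/w6.png'),ci,b=(310,353,245,312))
s=r.read_state(); print(s['joint_positions'].round(2)); go([*(W-.150*SX[:2]),.27])
E
```

```text
mouth [279.485 332.475] [ 259  318   42   30 1000] [ 0.53882651 -0.13798518  0.225     ] station [-35.1   0.6]
[ 0.2   0.28  0.09  1.92 -0.03  0.94  1.97]
shift [15.5  0.1  3.4] turn to jaws along SY: 0.1 t 13.85 F [-0.4  0.3  0.3] tcp [ 0.44   -0.1488  0.2735] open 0.0748
```

```bash
python3 -m creep '[{"tx":8,"ty":0,"tz":0,"turn":-10,"claw":85},{"tx":15,"ty":0,"tz":0,"turn":-20,"claw":85},{"tx":15,"ty":0,"tz":0,"turn":-30,"claw":85},{"tx":15,"ty":0,"tz":0,"turn":-40,"claw":85},{"tx":15,"ty":0,"tz":0,"turn":-50,"claw":85},{"tx":15,"ty":0,"tz":0,"turn":-60,"claw":85},{"tx":15,"ty":0,"tz":0,"turn":-70,"claw":85},{"tx":15,"ty":0,"tz":0,"turn":-80,"claw":85},{"tx":15,"ty":0,"tz":0,"turn":-87,"claw":85},{"tx":15,"ty":0,"tz":0,"turn":-90,"claw":85},{"tx":15,"ty":0,"tz":0,"turn":-90,"claw":85}]'
python3 - <<'E'
from h import *
s=r.read_state(); print(s['joint_positions'].round(2),st(s['tcp_pos'])); go([*(W-.155*SX[:2]),.087])
w,ci=shot('wrist','w7.png'); np.save('w7.npy',ci,allow_pickle=True); print(proj('wrist',[.5388,-.138,.225],ci))
E
```

```text
time: 15.22
tcp_pos: [0.4238, -0.1524, 0.272]
eef_rot: [-2.325, 2.109, 0.005]
ft_force: [-0.0, -0.1, -0.5]
opening: 0.0848
[ 1.14  0.49 -1.23  1.93  0.52  1.09  2.93] [-151.    -2.1]
shift [ -1.3   4.  185. ] turn to jaws along SY: 89.8 t 15.225 F [-0.  -0.1 -0.5] tcp [ 0.4238 -0.1524  0.272 ] open 0.0848
(np.float64(124.90923029027951), np.float64(224.3970560606005))
```

Joint 7 ended up at its limit, so the other direction is the better one. I'll turn +180, which gives the same jaw line with the camera on the left.

```bash
python3 -m creep '[{"tx":0,"ty":0,"tz":0,"turn":10,"claw":85},{"tx":0,"ty":0,"tz":0,"turn":20,"claw":85},{"tx":0,"ty":0,"tz":0,"turn":30,"claw":85},{"tx":0,"ty":0,"tz":0,"turn":40,"claw":85},{"tx":0,"ty":0,"tz":0,"turn":50,"claw":85},{"tx":0,"ty":0,"tz":0,"turn":60,"claw":85},{"tx":0,"ty":0,"tz":0,"turn":70,"claw":85},{"tx":0,"ty":0,"tz":0,"turn":80,"claw":85},{"tx":0,"ty":0,"tz":0,"turn":90,"claw":85},{"tx":0,"ty":0,"tz":0,"turn":100,"claw":85},{"tx":0,"ty":0,"tz":0,"turn":110,"claw":85},{"tx":0,"ty":0,"tz":0,"turn":120,"claw":85},{"tx":0,"ty":0,"tz":0,"turn":130,"claw":85},{"tx":0,"ty":0,"tz":0,"turn":140,"claw":85},{"tx":0,"ty":0,"tz":0,"turn":150,"claw":85},{"tx":0,"ty":0,"tz":0,"turn":160,"claw":85},{"tx":0,"ty":0,"tz":0,"turn":170,"claw":85},{"tx":0,"ty":0,"tz":0,"turn":180,"claw":85},{"tx":0,"ty":0,"tz":0,"turn":180,"claw":85},{"tx":0,"ty":0,"tz":0,"turn":180,"claw":85}]'
python3 - <<'E'
from h import *
s=r.read_state(); print(s['joint_positions'].round(2),st(s['tcp_pos'])); go([*(W-.155*SX[:2]),.087])
E
```

```text
time: 17.77
tcp_pos: [0.4244, -0.1495, 0.2735]
eef_rot: [2.099, 2.336, 0.001]
ft_force: [-0.2, 0.0, -0.3]
opening: 0.0851
[ 0.6   0.28 -0.42  1.95  0.14  0.94  0.22] [-150.1    0.7]
shift [ -0.6  -5.2 186.5] turn to jaws along SY: -89.7 t 17.775 F [-0.2  0.  -0.3] tcp [ 0.4244 -0.1495  0.2735] open 0.0851
```

```bash
python3 -m creep '[{"tx":0,"ty":-6,"tz":10,"turn":0,"claw":85},{"tx":0,"ty":-6,"tz":40,"turn":0,"claw":85},{"tx":0,"ty":-6,"tz":75,"turn":0,"claw":85},{"tx":0,"ty":-6,"tz":110,"turn":0,"claw":85},{"tx":0,"ty":-6,"tz":145,"turn":0,"claw":85},{"tx":0,"ty":-6,"tz":170,"turn":0,"claw":85},{"tx":0,"ty":-6,"tz":182,"turn":0,"claw":85},{"tx":0,"ty":-6,"tz":186,"turn":0,"claw":85},{"tx":0,"ty":-6,"tz":186,"turn":0,"claw":85}]'
python3 - <<'E'
from h import *
s=r.read_state(); print(s['joint_positions'].round(2),st(s['tcp_pos'])); go([*(W-.103*SX[:2]),.087])
w,ci=shot('wrist','w8.png'); np.save('w8.npy',ci,allow_pickle=True); print(proj('wrist',[.5388,-.138,.225],ci),proj('wrist',[.5388,-.138,.085],ci))
E
```

```text
time: 18.9
tcp_pos: [0.4181, -0.1511, 0.0872]
eef_rot: [2.104, 2.332, 0.001]
ft_force: [-0.2, -0.7, 0.3]
opening: 0.0847
[ 0.48  0.56 -0.28  2.18  0.35  0.44  0.03] [-156.6   -0.2]
shift [ 0.2 53.6  0.3] turn to jaws along SY: -89.9 t 18.9 F [-0.2 -0.7  0.3] tcp [ 0.4181 -0.1511  0.0872] open 0.0847
(np.float64(623.8999466942832), np.float64(400.7284017138479)) (np.float64(469.14084598794636), np.float64(245.42190255193597))
```

View pics/w8.png

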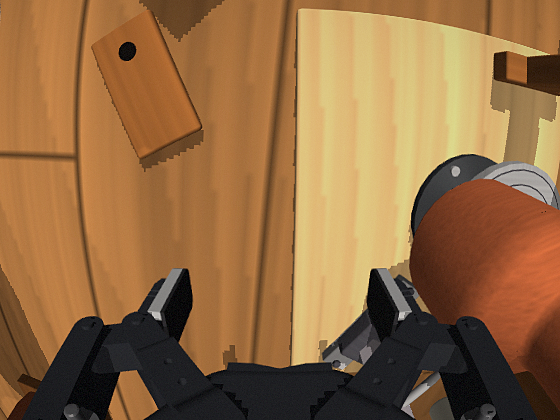

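The front (right) finger stands at (400,290), clear of the flask's wall, whose left edge is at about x=412. The wheel's exposed far side is at (520,180). I'll advance slowly until it makes contact.

```bash
python3 -m creep '[{"tx":0,"ty":3,"tz":0,"turn":0,"claw":85},{"tx":0,"ty":8,"tz":0,"turn":0,"claw":85},{"tx":0,"ty":12,"tz":0,"turn":0,"claw":85},{"tx":0,"ty":14,"tz":0,"turn":0,"claw":85},{"tx":0,"ty":16,"tz":0,"turn":0,"claw":85},{"tx":0,"ty":18,"tz":0,"turn":0,"claw":85}]'; python3 -m creep '[{"tx":0,"ty":1,"tz":0,"turn":0,"claw":85},{"tx":0,"ty":2,"tz":0,"turn":0,"claw":85},{"tx":0,"ty":3,"tz":0,"turn":0,"claw":85},{"tx":0,"ty":4,"tz":0,"turn":0,"claw":85},{"tx":0,"ty":5,"tz":0,"turn":0,"claw":85},{"tx":0,"ty":6,"tz":0,"turn":0,"claw":85}]'; python3 -m creep '[{"tx":0,"ty":1,"tz":0,"turn":0,"claw":85},{"tx":0,"ty":2,"tz":0,"turn":0,"claw":85},{"tx":0,"ty":3,"tz":0,"turn":0,"claw":85},{"tx":0,"ty":4,"tz":0,"turn":0,"claw":85},{"tx":0,"ty":5,"tz":0,"turn":0,"claw":85},{"tx":0,"ty":6,"tz":0,"turn":0,"claw":85}]'
```

```text
time: 19.7
tcp_pos: [0.4357, -0.1492, 0.0868]
eef_rot: [-2.104, -2.332, 0.0]
ft_force: [-0.3, -0.6, 1.1]
opening: 0.085
time: 20.45
tcp_pos: [0.4416, -0.1486, 0.0868]
eef_rot: [-2.104, -2.332, 0.0]
ft_force: [-2.9, 0.2, 1.3]
opening: 0.0854
time: 21.2
tcp_pos: [0.4477, -0.148, 0.0869]
eef_rot: [2.105, 2.332, 0.0]
ft_force: [-2.0, -0.3, 0.6]
opening: 0.0852
```

```bash
python3 -m creep '[{"tx":0,"ty":1,"tz":0,"turn":0,"claw":85},{"tx":0,"ty":2,"tz":0,"turn":0,"claw":85},{"tx":0,"ty":3,"tz":0,"turn":0,"claw":85},{"tx":0,"ty":4,"tz":0,"turn":0,"claw":85},{"tx":0,"ty":5,"tz":0,"turn":0,"claw":85},{"tx":0,"ty":6,"tz":0,"turn":0,"claw":85},{"tx":0,"ty":7,"tz":0,"turn":0,"claw":85},{"tx":0,"ty":8,"tz":0,"turn":0,"claw":85},{"tx":0,"ty":9,"tz":0,"turn":0,"claw":85},{"tx":0,"ty":10,"tz":0,"turn":0,"claw":85},{"tx":0,"ty":11,"tz":0,"turn":0,"claw":85},{"tx":0,"ty":12,"tz":0,"turn":0,"claw":85},{"tx":0,"ty":12,"tz":0,"turn":0,"claw":85}]'
python3 - <<'E'
from h import *
s=r.read_state(); print(st(s['tcp_pos']))
t,ct=shot('top','t4.png'); w,ci=shot('wrist','w9.png'); np.save('w9.npy',ci,allow_pickle=True)
cv2.imwrite('pics/c5.png',np.hstack([w,cv2.resize(t[140:240,265:365],(240,240),interpolation=2) if 0 else np.vstack([cv2.resize(t[150:220,275:345],(240,240),interpolation=2),np.zeros((180,240,3),'uint8')])]))
for z in (.085,.227): print(proj('wrist',[*W,z],ci))
E
```

```text
time: 22.82
tcp_pos: [0.4598, -0.1467, 0.0869]
eef_rot: [2.104, 2.332, 0.0]
ft_force: [-1.6, -0.7, 0.9]
opening: 0.0849
[-1.146e+02 -1.000e-01]
(np.float64(460.6422855979445), np.float64(247.1070961130792))
(np.float64(617.2357986819403), np.float64(412.33947769750523))
```

View pics/c5.png

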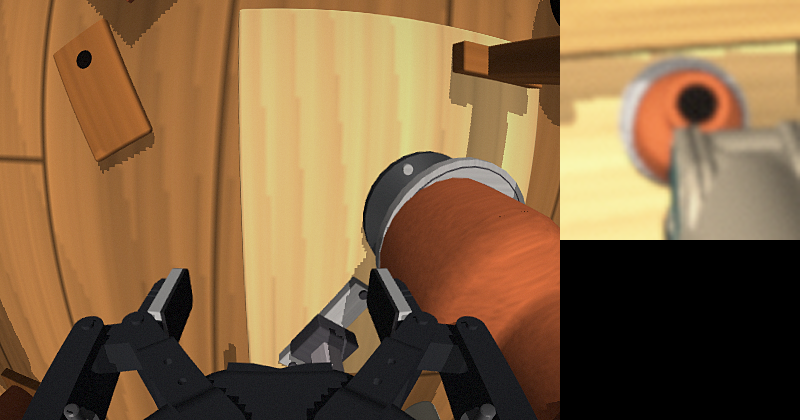

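The wrist view shows the flask's foot now well onto the wheel, with a thin rim visible around the far left of the disc. The top crop shows the mouth at about (315.5,180) with the wheel's rim around it. I'll measure it numerically.

```bash
cat >> h.py <<'E'
def topmouth(im,z=.2265,Wt=np.array([.573,-.1316])):
    k=4; u=cv2.resize(im[160:200,295:335],None,fx=k,fy=k,interpolation=2); m=(cv2.GaussianBlur(u,(5,5),0)[...,2]<105).astype('uint8')
    n,l,s,c=cv2.connectedComponentsWithStats(m); i=[j for j in range(1,n) if 80<s[j,4]<3000 and 8<s[j,2]<60 and 8<s[j,3]<60]
    for j in i:
        q=(c[j]+.5)/k-.5+[295,160]; p=plane('top',*q,z); d=p[:2]-Wt; print('topmouth',q,s[j],p,'station',d@SX[:2]*1e3,d@SY[:2]*1e3)
E
python3 - <<'E'
from h import *
topmouth(cv2.imread('pics/t4.png'))
print('at -36:');t=cv2.imread('pics/t3.png');topmouth(t)
E
```

```text
topmouth [314.51304491 180.03500661] [  58   60   44   47 1514] [ 0.56079311 -0.13195939  0.2265    ] station -12.180220494956721 0.8829875386634356
at -36:
topmouth [315.17533784 187.99628378] [  61   92   44   46 1480] [ 0.53874075 -0.13415741  0.2265    ] station -34.34178180644838 0.9373997988872368
```

```bash
python3 -m creep '[{"tx":0,"ty":1,"tz":0,"turn":0,"claw":85},{"tx":0,"ty":2,"tz":0,"turn":0,"claw":85},{"tx":0,"ty":3,"tz":0,"turn":0,"claw":85},{"tx":0,"ty":4,"tz":0,"turn":0,"claw":85},{"tx":0,"ty":5,"tz":0,"turn":0,"claw":85},{"tx":0,"ty":6,"tz":0,"turn":0,"claw":85},{"tx":0,"ty":7,"tz":0,"turn":0,"claw":85},{"tx":0,"ty":8,"tz":0,"turn":0,"claw":85},{"tx":0,"ty":9,"tz":0,"turn":0,"claw":85},{"tx":0,"ty":10,"tz":0,"turn":0,"claw":85},{"tx":0,"ty":10,"tz":0,"turn":0,"claw":85}]'
python3 - <<'E'
from h import *
s=r.read_state(); print(st(s['tcp_pos']))
t,ct=shot('top','t5.png'); topmouth(t)
E
```

```text
time: 24.3
tcp_pos: [0.4697, -0.1457, 0.0869]
eef_rot: [2.104, 2.332, 0.0]
ft_force: [-2.5, -0.2, 1.5]
opening: 0.0853
[-1.046e+02 -1.000e-01]
topmouth [314.09380907 176.38334909] [  57   43   43   51 1587] [ 0.5709297  -0.13063189  0.2265    ] station -1.9612004604418158 1.173495367454521
topmouth [306.76136364 197.17424242] [ 44 141  10  19 132] [ 0.51270598 -0.11168206  0.2265    ] station -57.957723718706134 25.94216018639537
```

Both estimates put the flask about 2 mm short of centre. I'll back off, rise and turn so that the wrist camera can compare the foot with the wheel's rim directly. That jaw direction also suits the knob.

```bash
python3 -m creep '[{"tx":0,"ty":-5,"tz":0,"turn":0,"claw":85},{"tx":0,"ty":-20,"tz":0,"turn":0,"claw":85},{"tx":0,"ty":-30,"tz":-20,"turn":0,"claw":85},{"tx":0,"ty":-30,"tz":-60,"turn":0,"claw":85},{"tx":0,"ty":-30,"tz":-110,"turn":-5,"claw":85},{"tx":0,"ty":-30,"tz":-155,"turn":-13,"claw":85},{"tx":10,"ty":-25,"tz":-190,"turn":-22,"claw":85},{"tx":25,"ty":-10,"tz":-203,"turn":-32,"claw":85},{"tx":45,"ty":5,"tz":-203,"turn":-42,"claw":85},{"tx":58,"ty":12,"tz":-203,"turn":-51,"claw":70},{"tx":62,"ty":14,"tz":-203,"turn":-56,"claw":60},{"tx":62,"ty":14,"tz":-203,"turn":-56,"claw":60},{"tx":62,"ty":14,"tz":-203,"turn":-56,"claw":60}]'
python3 - <<'E'
from h import *
s=r.read_state(); print(s['joint_positions'].round(2),st(s['tcp_pos']))
w,ci=shot('wrist','w10.png'); np.save('w10.npy',ci,allow_pickle=True)
t,_=shot('top','t6.png'); topmouth(t)
u=proj('wrist',[*W,.225],ci);print(u,proj('wrist',[*W,.085],ci))
x,y=map(int,u); mouth(w,ci,.2255,(y-30,y+30,x-35,x+35))
C=W
for i in range(2):
    q,e=circ('wrist',w,ci,C,.085,.058,.9,1.12); print('wheel',q,e,st(q)); C=q[:2]
E
```

```text
time: 25.98
tcp_pos: [0.4765, -0.0832, 0.2897]
eef_rot: [-0.766, -3.046, 0.001]
ft_force: [0.0, 0.3, 0.4]
opening: 0.0604
[ 0.63  0.36 -0.7   1.84  0.26  1.04  0.9 ] [-91.5  61.4]
(np.float64(280.30210771605584), np.float64(330.4188613013359)) (np.float64(280.0785292549729), np.float64(259.7797148367409))
mouth [279.62011173 328.23463687] [261 314  39  29 895] [ 0.57082778 -0.13410586  0.2255    ] station [-2.9  1.2]
wheel [ 0.57475881 -0.13567649  0.05773083] 0.0012441763896012814 [ 0.9 -0.8]
wheel [ 0.57524277 -0.13579127  0.05807651] 0.0012803801148023493 [ 1.4 -0.9]
```

View pics/w10.png

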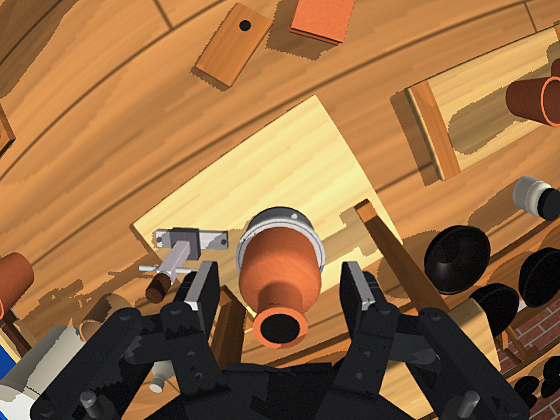

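The wrist view shows the flask upright at (280,260-330) on the wheel, with a silver rim visible all along the near side of its foot. The gauge is to the left at (180,250) and the bystanders are in place. That was my last picture, so I'll compare the foot and rim arcs numerically.

```bash
cat >> h.py <<'E'
def arc(im,ci,C,z,R0,mid,half,f,lo=-.008,hi=.008):
    "fixed-radius circle through edges of scalar image f(im), near arc only"
    g=cv2.GaussianBlur(f(im).astype('float32'),(3,3),0); rr=np.linspace(R0+lo,R0+hi,65)
    for it in range(3):
        P=[]
        for a in np.radians(np.arange(mid-half,mid+half+1,3)):
            q=np.array([proj('wrist',[C[0]+k*np.cos(a),C[1]+k*np.sin(a),z],ci) for k in rr],'float32')
            v=cv2.remap(g,q[:,:1],q[:,1:],1)[:,0]; d=np.abs(v[6:]-v[:-6]); P.append([C[0]+rr[3+d.argmax()]*np.cos(a),C[1]+rr[3+d.argmax()]*np.sin(a)])
        P=np.array(P); o=least_squares(lambda x:np.hypot(*(P-x).T)-R0,C,loss='soft_l1',f_scale=.0007); C=o.x
    return C,np.median(np.abs(o.fun))
SAT=lambda im:cv2.cvtColor(im,cv2.COLOR_BGR2HSV)[...,1]
VAL=lambda im:im[...,2]
BLUE=lambda im:im[...,0]
E
python3 - <<'E'
from h import *
w=cv2.imread('pics/w10.png'); ci=np.load('w10.npy',allow_pickle=True).item()
for h in(50,70,85):
  a,e=arc(w,ci,W-[.003,-.001],.091,.046,152,h,SAT); b,e2=arc(w,ci,W,.085,.058,152,h,BLUE); b3,e3=arc(w,ci,W,.085,.058,152,h,SAT)
  print(h,'flask',st(a),e*1e3,'rimB',st(b),e2*1e3,'rimS',st(b3),e3*1e3)
E
```

```text
50 flask [-2.5  1. ] 0.21993157702312333 rimB [ 0.9 -0.3] 0.2615576175749347 rimS [-8.9  6.3] 1.6690336355672797
70 flask [-2.6  0.7] 0.24394058959956166 rimB [ 0.8 -0.7] 0.2951123676927167 rimS [-8.1  5.4] 2.849744077033117
85 flask [-2.5  0.8] 0.19488977552445386 rimB [ 0.8 -0.7] 0.260475936153963 rimS [-8.  5.] 2.4343141290797816
```

The foot arc gives an offset of about (-2.6, +0.8) mm from the wheel's centre and the top view gives (-2.0, +1.2). I'll give one small nudge along (+0.945, -0.327), which corrects both axes. The earlier pushes put the finger back's stand-off at 102 mm.

```bash
python3 -m creep '[{"tx":5,"ty":-15,"tz":0,"turn":10,"claw":85},{"tx":11,"ty":-32,"tz":0,"turn":20,"claw":85},{"tx":11,"ty":-32,"tz":0,"turn":30,"claw":85},{"tx":11,"ty":-32,"tz":10,"turn":40,"claw":85},{"tx":11,"ty":-32,"tz":30,"turn":50,"claw":85},{"tx":11,"ty":-32,"tz":65,"turn":60,"claw":85},{"tx":11,"ty":-32,"tz":105,"turn":70,"claw":85},{"tx":11,"ty":-32,"tz":145,"turn":75,"claw":85},{"tx":11,"ty":-32,"tz":180,"turn":75,"claw":85},{"tx":11,"ty":-32,"tz":198,"turn":75,"claw":85},{"tx":11,"ty":-32,"tz":203,"turn":75,"claw":85},{"tx":11,"ty":-32,"tz":203,"turn":75,"claw":85}]'
python3 - <<'E'
from h import *
s=r.read_state(); print(st(s['tcp_pos'])); n=.945*SX-.327*SY; go([*(W-.102*n[:2]),.087])
E
```

```text
time: 27.58
tcp_pos: [0.4525, -0.1058, 0.0871]
eef_rot: [2.461, 1.953, 0.0]
ft_force: [-0.2, -0.1, 1.3]
opening: 0.0851
[-117.7   41.4]
shift [-0.7 22.7  0.1] turn to jaws along SY: -109.0 t 27.575 F [-0.2 -0.1  1.3] tcp [ 0.4525 -0.1058  0.0871] open 0.0851
```

```bash
python3 -m creep '[{"tx":-0.5,"ty":5,"tz":0,"turn":0,"claw":85},{"tx":-0.5,"ty":12,"tz":0,"turn":0,"claw":85},{"tx":-0.5,"ty":16,"tz":0,"turn":0,"claw":85},{"tx":-0.5,"ty":18,"tz":0,"turn":0,"claw":85},{"tx":-0.5,"ty":19,"tz":0,"turn":0,"claw":85},{"tx":-0.5,"ty":20,"tz":0,"turn":0,"claw":85},{"tx":-0.5,"ty":21,"tz":0,"turn":0,"claw":85},{"tx":-0.5,"ty":22,"tz":0,"turn":0,"claw":85},{"tx":-0.5,"ty":22.5,"tz":0,"turn":0,"claw":85},{"tx":-0.5,"ty":22.5,"tz":0,"turn":0,"claw":85}]'
python3 -m creep '[{"tx":0,"ty":-5,"tz":0,"turn":0,"claw":85},{"tx":0,"ty":-15,"tz":0,"turn":0,"claw":85},{"tx":0,"ty":-25,"tz":-20,"turn":0,"claw":85},{"tx":0,"ty":-25,"tz":-60,"turn":-3,"claw":85},{"tx":0,"ty":-25,"tz":-110,"turn":-10,"claw":80},{"tx":0,"ty":-25,"tz":-155,"turn":-20,"claw":70},{"tx":3,"ty":-25,"tz":-190,"turn":-30,"claw":60},{"tx":6,"ty":-15,"tz":-203,"turn":-40,"claw":60},{"tx":15,"ty":-8,"tz":-203,"turn":-50,"claw":60},{"tx":22,"ty":-4,"tz":-203,"turn":-60,"claw":60},{"tx":28,"ty":-4,"tz":-203,"turn":-70,"claw":60},{"tx":28,"ty":-4,"tz":-203,"turn":-75,"claw":60},{"tx":28,"ty":-4,"tz":-203,"turn":-75,"claw":60},{"tx":28,"ty":-4,"tz":-203,"turn":-75,"claw":60}]'
python3 - <<'E'
from h import *
s=r.read_state(); print(st(s['tcp_pos']))
w,ci=shot('wrist','w11.png'); np.save('w11.npy',ci,allow_pickle=True)
t,_=shot('top','t7.png'); topmouth(t)
x,y=map(int,proj('wrist',[*W,.225],ci)); mouth(w,ci,.2255,(y-30,y+30,x-35,x+35))
for h in(50,70,85):
  a,e=arc(w,ci,W,.091,.046,152,h,SAT); b,e2=arc(w,ci,W,.085,.058,152,h,BLUE)
  print(h,'flask',st(a),e*1e3,'rimB',st(b),e2*1e3)
E
```

```text
time: 28.82
tcp_pos: [0.4739, -0.1112, 0.0868]
eef_rot: [-2.46, -1.953, 0.0]
ft_force: [-3.2, 0.1, 1.1]
opening: 0.085
time: 30.58
tcp_pos: [0.4763, -0.0832, 0.2898]
eef_rot: [-0.766, -3.047, 0.0]
ft_force: [-0.5, -0.0, 0.4]
opening: 0.0602
[-91.7  61.4]
mouth [280.26862302 330.16252822] [261 316  39  29 886] [ 0.57307722 -0.13469052  0.2255    ] station [-0.7  0.4]
50 flask [-0.4  0.1] 0.22185764053237952 rimB [ 0.9 -0.2] 0.26707091405196726
70 flask [-0.4  0. ] 0.22199762307018034 rimB [ 0.8 -0.7] 0.24870462423750433
85 flask [-0.3  0.1] 0.2295084041032125 rimB [ 0.9 -0.7] 0.288588284522405
```

The nudge worked: the foot arc now sits at (-0.4, 0.1) mm from the wheel's centre and the mouth at (-0.7, 0.4) mm. Compared with the rim arc alone the residual is about 1.4 mm. Next is the gauge.

Run:
```python
from h import *
w=cv2.imread('pics/w11.png'); ci=np.load('w11.npy',allow_pickle=True).item()
print(proj('wrist',[.507,-.255,.162],ci))
hsv=cv2.cvtColor(w,cv2.COLOR_BGR2HSV); m=np.zeros(w.shape[:2],'uint8'); q=(w[...,2]<125)&(w[...,2]>35)&(hsv[...,1]>110); m[268:310,138:180]=q[268:310,138:180]
n,l,s,c=cv2.connectedComponentsWithStats(m); i=1+np.argmax(s[1:,4]); print(c[i],s[i],plane('wrist',*c[i],.164,ci))
k=plane('wrist',*c[i],.164,ci); print('knob st',st(k),np.hypot(*st(k))); go([*k[:2],.145]); go([.507,-.255,.145])
```

```text
(np.float64(157.42056812130554), np.float64(287.34080531678086))
[158.39259259 290.17962963] [138 273  42  35 540] [ 0.50982126 -0.25488825  0.164     ]
knob st [ -75.8 -112.8] 135.90246502547333
shift [-110.5 -135.6  145. ] turn to jaws along SY: -34.0 t 30.675 F [-0.  -0.1 -1. ] tcp [ 0.4764 -0.0832  0.2899] open 0.06
shift [-108.1 -137.   145. ] turn to jaws along SY: -34.0 t 30.675 F [-0.  -0.1 -1. ] tcp [ 0.4764 -0.0832  0.2899] open 0.06
```

```bash
python3 -m creep '[{"tx":-10,"ty":-15,"tz":0,"turn":0,"claw":60},{"tx":-30,"ty":-40,"tz":0,"turn":0,"claw":60},{"tx":-55,"ty":-72,"tz":0,"turn":0,"claw":60},{"tx":-80,"ty":-103,"tz":0,"turn":0,"claw":60},{"tx":-99,"ty":-126,"tz":0,"turn":0,"claw":60},{"tx":-108,"ty":-136,"tz":5,"turn":0,"claw":60},{"tx":-109,"ty":-137,"tz":30,"turn":0,"claw":60},{"tx":-109,"ty":-137,"tz":65,"turn":0,"claw":60},{"tx":-109,"ty":-137,"tz":100,"turn":0,"claw":60},{"tx":-109,"ty":-137,"tz":130,"turn":0,"claw":60},{"tx":-109,"ty":-137,"tz":142,"turn":0,"claw":60},{"tx":-109,"ty":-137,"tz":145,"turn":0,"claw":60},{"tx":-109,"ty":-137,"tz":145,"turn":0,"claw":60}]' 20
python3 -m creep '[{"tx":0,"ty":0,"tz":0,"turn":0,"claw":40},{"tx":0,"ty":0,"tz":0,"turn":0,"claw":32},{"tx":0,"ty":0,"tz":0,"turn":0,"claw":26},{"tx":0,"ty":0,"tz":0,"turn":0,"claw":23},{"tx":0,"ty":0,"tz":0,"turn":0,"claw":15},{"tx":0,"ty":0,"tz":0,"turn":0,"claw":15},{"tx":0,"ty":0,"tz":0,"turn":0,"claw":15},{"tx":0,"ty":0,"tz":0,"turn":0,"claw":15}]' 20
python3 - <<'E'
from h import *
s=r.read_state(); k=st(s['tcp_pos']); d=np.hypot(*k); print(k,d); u=-k/d; go([*(s['tcp_pos'][:2]+(d-98)/1e3*(u[0]*SX+u[1]*SY)[:2]),.145])
E
```

```text
time: 32.3
tcp_pos: [0.5088, -0.2553, 0.1457]
eef_rot: [0.762, 3.046, -0.0]
ft_force: [0.4, 0.4, -0.9]
opening: 0.06
time: 33.3
tcp_pos: [0.5083, -0.2551, 0.1451]
eef_rot: [0.763, 3.047, 0.0]
ft_force: [-0.8, 1.2, 3.6]
opening: 0.0207
[ -77.3 -112.8] 136.74476223972894
shift [-0.3 38.7  0.1] turn to jaws along SY: -33.9 t 33.3 F [-0.8  1.2  3.6] tcp [ 0.5083 -0.2551  0.1451] open 0.0207
```

```bash
python3 -m creep '[{"tx":0,"ty":2,"tz":0,"turn":0,"claw":15},{"tx":0,"ty":6,"tz":0,"turn":0,"claw":15},{"tx":0,"ty":11,"tz":0,"turn":0,"claw":15},{"tx":0,"ty":16,"tz":0,"turn":0,"claw":15},{"tx":0,"ty":21,"tz":0,"turn":0,"claw":15},{"tx":0,"ty":25,"tz":0,"turn":0,"claw":15},{"tx":0,"ty":28,"tz":0,"turn":0,"claw":15},{"tx":0,"ty":31,"tz":0,"turn":0,"claw":15},{"tx":0,"ty":33,"tz":0,"turn":0,"claw":15},{"tx":0,"ty":35,"tz":0,"turn":0,"claw":15},{"tx":0,"ty":35,"tz":0,"turn":0,"claw":15}]' 20
python3 - <<'E'
from h import *
s=r.read_state(); k=st(s['tcp_pos']); d=np.hypot(*k); print(k,d,s['ft_force'].round(1))
t,_=shot('top','t8.png'); topmouth(t); w,ci=shot('wrist','w12.png'); np.save('w12.npy',ci,allow_pickle=True)
print([proj('wrist',p,ci) for p in([*W,.225],[*W,.12],[*(s['tcp_pos'][:2]+.05*(-k[0]/d*SX-k[1]/d*SY)[:2]),.12])])
E
```

```text
time: 34.67
tcp_pos: [0.5248, -0.2257, 0.1451]
eef_rot: [0.764, 3.046, -0.003]
ft_force: [-1.1, -4.4, 5.2]
opening: 0.0207
[-58.  -85.3] 103.15081192118654 [-1.1 -4.4  5.2]
topmouth [314.42403537 175.31776527] [  58   40   43   46 1555] [ 0.5739277  -0.13148395  0.2265    ] station 0.934686591269267 0.021176530747972655
topmouth [332.27724359 179.82852564] [142  74  18  15 156] [ 0.56279162 -0.1805726   0.2265    ] station -15.132331332067695 -47.68164277052752
topmouth [331.07098416 186.77375566] [128  90  32  43 884] [ 0.54339712 -0.17752713  0.2265    ] station -34.11693215360851 -42.68098661419715
[(np.float64(517.344054214617), np.float64(328.9911481717)), (np.float64(429.3983455572366), np.float64(235.69760659300897)), (np.float64(356.50878873485067), np.float64(236.915829458442))]
```

Run:
```python
from h import *
w=cv2.imread('pics/w12.png'); ci=np.load('w12.npy',allow_pickle=True).item()
u=np.array([-58,-85.3])/103.15; D=(u[0]*SX+u[1]*SY)[:2]
for d in range(70,39,-2):
    q=proj('wrist',[*(W+d/1e3*D),.12],ci); print(d,np.round(q,1),w[int(q[1]+.5),int(q[0]+.5)], end=' | ')
im=cv2.cvtColor(w,cv2.COLOR_BGR2HSV); print()
for y in range(215,262,4): print(y,' '.join('%3d'%im[y,x,1] for x in range(325,386,3)))
```

```text
70 [331.2 237.1] [135 137 139] | 68 [334.2 237.1] [140 142 143] | 66 [337.3 237.1] [136 141 144] | 64 [340.3 237.1] [119 121 124] | 62 [343.3 237.1] [118 120 122] | 60 [346.3 237. ] [118 121 123] | 58 [349.3 237. ] [118 120 123] | 56 [352.3 237. ] [113 114 120] | 54 [355.2 236.9] [108 113 115] | 52 [358.2 236.9] [146 146 142] | 50 [361.1 236.9] [29 51 97] | 48 [364.1 236.9] [30 50 98] | 46 [367.  236.8] [ 36  55 104] | 44 [369.9 236.8] [ 33  56 105] | 42 [372.7 236.7] [ 32  54 105] | 40 [375.6 236.7] [ 32  53 105] | 
215 121 124 122 123  86   9  11  13   7   9  11  88 179 181 172 167 183 178 176 174 175
219 119 119 122 118 125   6  11  14  11  13  11 200 179 169 188 179 177 173 169 177 173
223 121 124 119 121 129   7  13   9  15  14   7 201 170 182 174 186 177 179 176 174 177
227 124 122 124 120 130   5   9  15   9  11   5 178 182 175 180 172 181 178 187 183 174
231 123 127 124 125 127   2   7   3  12   9   9 193 171 189 181 181 183 174 180 167 178
235  11  11  12   4   7  11   9  10  10   8  15  89 174 182 178 172 172 176 177 173 171
239  11  13   8   8   8   8   8  14  10  12  11   2 185 185 166 176 181 176 176 176 172
243 120 118 119 116 115 126   4  13  12   9  15  11 227 171 191 177 183 171 179 176 184
247 119 122 127 119 118 118 111   7  11   9   9   9  15 188 168 183 173 175 179 176 185
251 123 121 124 123 124 121 124  32  12  15   9  11   7 111 175 178 187 176 191 176 180
255 124 123 120 121 127 121 121 132   2  14  10  11   9   4 200 178 172 171 179 183 179
259 121 123 125 126 123 124 126 118 104   6  13  12  11  11   7 182 176 170 175 174 177
```

Run:
```python
from h import *
w=cv2.imread('pics/w12.png'); v=w[...,2]
print('    ',' '.join('%3d'%x for x in range(318,370,2)))
for y in range(229,246): print(y,' '.join('%3d'%v[y,x] for x in range(318,370,2)))
```

```text
318 320 322 324 326 328 330 332 334 336 338 340 342 344 346 348 350 352 354 356 358 360 362 364 366 368
229 194 196 199 202 200 201 196 193 190 187 147 143 137 134 101 149 140 137 139 147  95  97 101 100 100 100
230 200 203 203 205 206 204 202 194 189 186 182 145 137 135  96 145 141 137 141 149  92  98 102 102 101 101
231 175 180 183 181 177 169 169 176 172 171 174 144 143 137  86 145 143 138 139 149  95  96 101 101 103 104
232 125 142 141 135 131  85  85 121 114 112 113 115 116 119  88 146 150 141 139 145  95  97  99 102 102 102
233 167 165 165 163 163 136  92  82  83  82  83  86  86  88  73 118 141 151 144 144  92 101 101 101 102 105
234 198 192 192 192 191 195 179 103 103 106 106 100  96  90  82  91  94  96  97 141  92  99  98 100 102 105
235 209 210 206 208 207 216 187 115 118 118 116 117 113 111 107 103  94  90  86 125 118  99 100 101 102 106
236 221 223 223 222 226 196 136 130 132 127 131 123 118 122 120 115 116 115 108 119 118  99  96  97 102 104
237 226 226 225 225 235 148 136 141 143 144 146 124 125 123 123 121 122 120 118 128 142 100  99  98 101 102
238 218 219 217 221 187 133 136 138 139 139 140 125 124 128 127 127 126 128 128 138 140  98  97  98 102 104
239 203 204 204 210 136 133 133 135 133 133 134 129 131 128 129 126 124 126 123 136 139  94  99  99  98 103
240 194 192 194 199 150 133 130 133 130 129 131 126 126 125 126 127 115 112 115 145 142  95 102 102 100 105
241 163 166 166 172 127 122 124 122 123 126 122 110 110 101 105  92 132 138 142 145 137  91 101 102 100 104
242 149 147 135 130 120 125 127 125 112 115 127 124 101 134 137  76 143 140 140 145 139 114  98 101  98 106
243 167 168 161 157 160 162 163 160 158 167 178 184 136 134 137  90 143 141 138 143 143 119 101 103 101 103
244 179 179 180 178 178 173 171 171 175 182 188 188 171 131 142  67 145 138 138 142 140 133  96 103 102 102
245 177 176 175 173 171 169 170 171 177 184 182 184 178 135 145  95 129 140 136 139 146 133  95 101 100 102
```

In the w12 pixel values the rod's tip ends at about column 355, where the kinematics predict 356. That puts the tip about 53 mm from the axis, a 7 mm gap, so I'll advance 5 mm more.

```bash
python3 -m creep '[{"tx":0,"ty":1,"tz":0,"turn":0,"claw":15},{"tx":0,"ty":2,"tz":0,"turn":0,"claw":15},{"tx":0,"ty":3,"tz":0,"turn":0,"claw":15},{"tx":0,"ty":4,"tz":0,"turn":0,"claw":15},{"tx":0,"ty":5,"tz":0,"turn":0,"claw":15},{"tx":0,"ty":5,"tz":0,"turn":0,"claw":15}]' 20
python3 - <<'E'
from h import *
s=r.read_state(); k=st(s['tcp_pos']); d=np.hypot(*k); print(k,d,s['ft_force'].round(1))
t,_=shot('top','t9.png'); topmouth(t); w,ci=shot('wrist','w13.png'); np.save('w13.npy',ci,allow_pickle=True)
u=k/d; D=(u[0]*SX+u[1]*SY)[:2]
for q in(52,50,48,46): print(q,np.round(proj('wrist',[*(W+q/1e3*D),.12],ci),1))
v=w[...,2]
x0=int(proj('wrist',[*(W+.048*D),.12],ci)[0])
print('    ',' '.join('%3d'%x for x in range(x0-22,x0+24,2)))
for y in range(229,246): print(y,' '.join('%3d'%v[y,x] for x in range(x0-22,x0+24,2)))
E
```

```text
time: 35.52
tcp_pos: [0.5278, -0.2202, 0.1451]
eef_rot: [0.763, 3.046, -0.0]
ft_force: [0.9, -5.2, 3.9]
opening: 0.0204
[-54.4 -80.1] 96.82649430811796 [ 0.9 -5.2  3.9]
topmouth [314.42121309 175.31867779] [  58   40   44   46 1558] [ 0.57392492 -0.13147626  0.2265    ] station 0.9327099256248762 0.029105980762225588
topmouth [330.1302356  178.67866492] [132  69  22  16 191] [ 0.56582123 -0.17465132  0.2265    ] station -11.516664039660885 -42.09889732541607
topmouth [330.19764398 186.10427574] [ 121   86   39   42 1146] [ 0.54518453 -0.17511545  0.2265    ] station -32.09369519882388 -40.46343624547938
52 [349.  236.9]
50 [352.  236.9]
48 [354.9 236.9]
46 [357.9 236.9]
     332 334 336 338 340 342 344 346 348 350 352 354 356 358 360 362 364 366 368 370 372 374 376
229 136 138 149  96 149 140 138 142 147  92 101 101  98 101 105 103 104 106 106 105 103 110 109
230 133 144 150  94 150 144 138 140 148  95  99  99 101 103 104 102 107 107 105 104 110 110 108
231 124 130 136  95 149 152 142 141 148  95 100 101 103 102 104 101 109 106 109 105 107 108 103
232  94  94  95  83 116 138 134 147 
[... 607 characters left out ...]
 108 106 109 108 110 110 112
239 134 134 134 131 131 128 130 128 124 126 126 127 104 102 106 104 107 106 109 106 113 109 112
240 133 133 136 134 127 127 128 125 126 116 109 100 100 104 108 107 110 109 106 107 115 110 114
241 125 128 128 130 124 111  98 109 109 136 106  99 101 101 107 108 106 107 107 108 110 115 116
242 114 100 109 116  78 126 137 136 145 139 104 104 101 103 106 105 108 103 106 107 109 112 119
243 172 150 127 135  51 144 142 138 144 142 123 100 104 101 106 106 108 103 104 107 111 107 116
244 190 162 136 140  83 147 140 139 138 143 124 100 103 100 102 105 107 106 106 106 108 110 116
245 185 183 135 146  84 117 140 137 138 146 144  97  99 100 103 106 109 103 105 109 109 109 117
```

The flask's mouth hasn't moved in the top view (same pixel to 0.01). The tip reads 47-48 mm from the axis, so the gap is about 1-2 mm. I'll release and leave straight up.

```bash
python3 -m creep '[{"tx":0,"ty":0,"tz":0,"turn":0,"claw":24},{"tx":0,"ty":0,"tz":0,"turn":0,"claw":32},{"tx":0,"ty":0,"tz":0,"turn":0,"claw":40},{"tx":0,"ty":0,"tz":0,"turn":0,"claw":40},{"tx":0,"ty":0,"tz":-5,"turn":0,"claw":40},{"tx":0,"ty":0,"tz":-25,"turn":0,"claw":40},{"tx":0,"ty":0,"tz":-55,"turn":0,"claw":40},{"tx":0,"ty":0,"tz":-90,"turn":0,"claw":40},{"tx":0,"ty":0,"tz":-125,"turn":0,"claw":40},{"tx":5,"ty":0,"tz":-145,"turn":0,"claw":40},{"tx":25,"ty":5,"tz":-150,"turn":0,"claw":40},{"tx":50,"ty":25,"tz":-150,"turn":0,"claw":40},{"tx":75,"ty":60,"tz":-150,"turn":0,"claw":40},{"tx":95,"ty":85,"tz":-150,"turn":0,"claw":40},{"tx":105,"ty":95,"tz":-150,"turn":0,"claw":40},{"tx":105,"ty":95,"tz":-150,"turn":0,"claw":40},{"tx":105,"ty":95,"tz":-150,"turn":0,"claw":40}]'
python3 - <<'E'
from h import *
s=r.read_state(); print(st(s['tcp_pos']),s['ft_force'].round(1))
w,ci=shot('wrist','w14.png'); t,_=shot('top','t10.png'); topmouth(t)
x,y=map(int,proj('wrist',[*W,.225],ci)); mouth(w,ci,.2255,(y-30,y+30,x-35,x+35))
a,e=arc(w,ci,W,.091,.046,152,60,SAT); b,e2=arc(w,ci,W,.085,.058,152,60,BLUE); print('flask',st(a),'rim',st(b))
D=(-.562*SX-.827*SY)[:2]; v=w[...,2]
for q in(50,48,46): print(q,np.round(proj('wrist',[*(W+q/1e3*D),.12],ci),1))
x,y=map(int,proj('wrist',[*(W+.048*D),.12],ci))
print(' '*4,*range(x-16,x+17,2))
for j in range(y-8,y+9): print(j,' '.join('%3d'%v[j,i] for i in range(x-16,x+17,2)))
# bystanders: compare top pictures away from arm/station
t0=cv2.imread('pics/top0.png'); d=cv2.absdiff(cv2.GaussianBlur(t,(5,5),0),cv2.GaussianBlur(t0,(5,5),0)).max(2)
for n,(x0,y0,x1,y1) in dict(tumblers=(105,170,178,205),jar=(165,125,190,152),bowl=(217,115,257,152),mug=(408,172,445,206),bottle=(390,140,415,168)).items(): print(n,(d[y0:y1,x0:x1]>40).sum())
E
```

```text
time: 37.75
tcp_pos: [0.4793, -0.0883, 0.2947]
eef_rot: [-0.766, -3.047, 0.001]
ft_force: [-0.0, 0.4, 0.4]
opening: 0.04
[-89.3  56. ] [-0.   0.4  0.4]
mouth [283.72757848 322.67264574] [265 308  38  30 892] [ 0.57313283 -0.13476671  0.2255    ] station [-0.6  0.3]
flask [-0.5  0.1] rim [ 0.7 -0.6]
50 [241.  267.4]
48 [242.7 267.4]
46 [244.3 267.5]
     226 228 230 232 234 236 238 240 242 244 246 248 250 252 254 256 258
259 128 127 128 134  71  18  73 146 101 149 102 108 119 135 145 162 166
260 124 126 126 132  30  21  67 146  97 153 106 108 122 139 150 170 172
261 128 125 125 133  15  25  37 147  87 146 103 112 122 142 162 179 189
262 123 126 125 122  15  27  52 145  86 143 108 117 125 146 170 184 197
263 124 126 127 111  23  26  48 157 109 112 109 121 123 147 174 190 195
264 125 125 127 108  27  27   5 170 150 113 114 124 136 156 180 187 190
265 124 127 128 105  29  24  12 160 144 107 118 132 143 161 185 179 194
266 122 128 127  72  20  24  13  79  73  99 120 138 151 173 185 182 195
267 123 125 131  30  24  27  15 128 112 105 123 131 154 175 183 183 192
268 125 124 127  15  25  28  20 136 128 109 129 145 158 179 187 185 190
269 124 125 123  20  26  29  16 142 134 108 129 148 162 174 182 183 191
270 125 126 121  19  29  27  17 173 164 112 134 139 168 175 178 185 192
271 125 124 126  19  34  20  12 170 173 115 134 151 168 173 177 179 185
272 125 126 112  26  30  27   8 177 166 118 138 154 164 171 178 172 189
273 126 127  66  28  27  26  13 183 157 124 139 158 169 169 178 175 191
274 123 127  23  25  27  32  14 171 155 126 142 165 165 169 180 182 187
275 126 133   9  28  27  28  14 160 152 128 144 169 169 167 177 179 183
tumblers 0
jar 0
bowl 0
mug 46
bottle 0
```

Run:
```python
from h import *
a=cv2.imread('pics/top0.png');o=cv2.GaussianBlur(a,(5,5),0)
for f in('t4','t9','t10'):
    b=cv2.imread(f'pics/{f}.png'); d=cv2.absdiff(cv2.GaussianBlur(b,(5,5),0),o).max(2)[172:206,408:445]; y,x=np.nonzero(d>40)
    sh=cv2.phaseCorrelate(np.float32(cv2.cvtColor(a,6)[175:205,410:442]),np.float32(cv2.cvtColor(b,6)[175:205,410:442])); print(f,len(x),(x.min()+408,x.max()+408,y.min()+172,y.max()+172) if len(x) else'',sh)
    if len(x): i=(y[0]+172,x[0]+408); print(a[i],b[i])
```

```text
t4 0  ((0.12973201374307664, 0.014764980331813504), 0.989972434937954)
t9 264 (np.int64(408), np.int64(439), np.int64(185), np.int64(205)) ((0.8029295656813744, -0.38622114137822017), 0.7538985351721446)
[ 85 130 181] [ 62  94 130]
t10 46 (np.int64(408), np.int64(424), np.int64(197), np.int64(203)) ((0.33567359573319244, 0.028016733217038237), 0.8208972583214442)
[ 79 121 168] [ 51  77 107]
```

The differences near the mug only darken the picture and change with the arm's pose, so they are the arm's shadow; the mug hasn't moved. Handing in.

```bash
python3 -c "
from rig import r
s=r.read_state();print(s['time'],s['ft_force']);print(r.finish_job())"
```

```text
37.85 [-0.18276375 -0.87320861  0.74817015]
the job is handed in; nothing more can be done
None
```

The flask stands upright by itself on the banding wheel, within about 1.5 mm of centre. The gauge's tip stops about 1–2 mm short of its wall. I handed the job in at 37.9 s with the gripper clear of everything.

**How I did it:**
- **Placing:** the moves could not tilt the gripper. I gripped the flask at the neck and set it down about 36 mm short of centre, clear of the bridge. I then slid it in with 2–3 N from the back of the open front finger, plus one small angled nudge.
- **Gauge:** I pinched the knob, slid it in about 40 mm, released it and lifted away.

**Last checks:**
- **Centring:** the wrist camera put the foot at (-0.5, +0.1) mm from the wheel's centre and the mouth at (-0.6, +0.3) mm. The top view, taken just before I released the knob, gave (+0.9, 0.0) mm. The wheel's near rim alone suggests 1.4 mm off. The foot has about 15 mm of margin to the wheel's edge.
- **Gauge gap:** the arm's position put the tip 46.8 mm from the axis and the picture about 48 mm, with the wall at 46 mm. The flask's mouth did not move in the top view during the last 5 mm of slide.
- **Bystanders:** the tumblers, jar, bowl and bottle look unchanged. The only difference near the mug was the arm's moving shadow.

**What failed or disagreed:**
- The first move was refused.
- I re-gripped the neck twice because the opening read 47–48 mm instead of 44. It may have been held at the lip.
- One turn ran joint 7 almost to its limit (2.93 of 2.94), so I reversed it.
- The cameras disagreed by about 3 mm sideways on the wheel. I trusted the wrist camera, which matched the arm's own position.
- After release, the top view no longer found the mouth, and a finger hid the gauge tip from the wrist camera. The gap was therefore last checked just before release.

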